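# Load the core gauge: roll the cut cores onto the scan line and shut the interlock gate

### The arm

A 6-joint arm with a two-finger parallel gripper is mounted at the origin on the work surface. World frame = base frame: x ahead of the robot, y to its left, z up, the work surface at z = 0. Lengths are in m, angles in degrees, forces in N, time in s.
With the tool pointing down it reaches from about 0.4 to 0.825 m from the base axis. Payload 7 kg.
Tool frame: the origin (TCP) lies at the very end of the fingers, on their centre line; the grasp point (between the pads) lies 19 mm behind it (ctrl.grip_depth is the distance from the TCP to the grasp point, in m); z points along the fingers, y is the line along which they close (so a half turn about z gives the same grasp; the last joint's range is limited). The gripper opens to 88 mm and grips with 3 to 60 N. Pads are 19 mm wide; open, the fingers measure 130 mm over their backs; the gripper's body (78 mm by 193 mm) begins 47 mm behind the grasp point.
Start: joints at [81.767, 20.546, 0.682, 0, -70.136, -16.507], TCP at [0.282, 0.613, 0.227] pointing down, gripper open.
Joint ranges: [-176.03, 176.03], [-82.01, 121.73], [-58.28, 71.71], [-173.87, 95.51], [-174.79, -0.11], [-173.66, 173.66]. Speed limits (degrees/s): [136.94, 136.94, 172.46, 180, 180, 180].

### API

Orientations are given as [roll, pitch, yaw] about the fixed x, y, z axes, in that order (R = Rz(yaw) Ry(pitch) Rx(roll)).
In Python, from plant import get_obs, eyes, ctrl, spotter gives the robot as it stands.
- The arm moves only by the shell command python3 -m crank 'ROWS'. ROWS is JSON, one flat list of numbers, 7 for each row, row after row: the turn, a rotation vector about the tool's x, y, z in rad, then the shift along the tool's x, y, z in mm, then the opening, from 0 (shut) to 1 (fully open). A call has 1 to 5 rows; each row shifts and turns the commanded pose from where the row before left it, along the tool's axes as they then stand; what a row does not reach is not made up. A row lasts 1/8 s, in which the tool goes at most 62.5 mm and 10.7 degrees, less where a joint would pass 70% of its speed; a pose out of reach is approached as far as the arm can. A call is refused whole if a number of a shift passes 62.5 or a number of a turn 0.188, either way. A call with a gripper value outside its range is refused whole. The fingers move at their own pace and stop on an object; the grip force is fixed at half the most. Time passes only in rows, so rows that do not move let the fingers close. It gives the time, the measured TCP pose, the force, the opening and the grip force at its end, in the units of the state.
- get_obs(): the state, without advancing time (a new reading comes with each control period).
- eyes.snapshot(name): name is "scene" or "top" or "wrist"; returns the picture (400x640x3 uint8, blue, green, red); there is no depth.
- eyes.camera_model(name): a dict with "fx", "fy", "cx", "cy" (pixels), "D" ([k1, k2, p1, p2, k3] as OpenCV has them; the pictures are not rectified), "extrinsics" (4x4, takes a point from camera to world coordinates). Camera axes: x right, y down, z forward; pixel columns grow to the right and rows downward; lengths in m; the calibration is good to about 2 mm. A picture is of the moment at which its call begins: read the wrist's pose just before it. camera_model takes no time and is no camera call; for the wrist camera it gives the pose at the moment of the call.
- ctrl.close_job(): hands the job in; it is judged then, once.
Trained networks look in the newest picture that a camera, given by its name, has taken for a name from the list of things; names that differ only in an ending like _2 or _b are one class to them, and where a whole thing is asked for, a point or a joint stands for the part that bears it (a point fixed in the world has none). Each returns a list of dicts, best first, with "p" (0 to 1); they miss things now and then, are a little off and sometimes report something else, mostly with a low value. They report only what shows in the picture. A call takes as long as a camera call. They do not tell look-alikes from the thing itself.
- spotter.outline_of(camera, target): "region" (400x640 bool, what is visible of it) and "rect" ([left, top, width, height] in pixels, round what is visible of it).
- spotter.place_of(camera, target): "location" ([column, row] in pixels: a listed point, or the origin of a listed thing).
The state is a dict: "clock": time; "joint_pos": joint angles; "qvel": joint speeds; "tau": joint torques, N m; "tool_pos": TCP position; "orientation": TCP orientation; "force": force on the tool from outside, world axes, zero at the start; "moment": the same for the moment, N m; "opening": finger opening in m; "gripper_force": force on a finger pad.
Only numpy, scipy, OpenCV 4.12 (cv2) and the standard library are available. Lean on these libraries where they do the work, as an engineer would, in place of code of your own. Each camera call takes 0.05 s, during which the arm holds its last target. There are 200 camera calls.

### The job

Load the core gauge: take every short cut core from the sample tray, lay each crosswise at the front of a lane of its own, and roll it in, pushed gently from the side so that it does not shoot past, until it rests centred on the white scan line beneath the bar. When all of them lie on the line, swing the interlock gate across the lane mouths until its tongue is fully home in the catch. Leave the steel master in the tray and the long uncut core standing where they are.

Things in the scene. Friction and masses are not known exactly. Their poses are not given: they have to be found in the camera images.
- gauge: core gauge: black bench instrument, fixed. Origin on the table under the middle of the scan line; x to its rear (away from the robot), y to its left, z up; all its offsets are in this frame. Level rubber bed 45 mm above the table, x -175 to +35 mm, y -140 to +140. At the left rear a red column 125 mm high, x +45 to +175, y +192 to +240 mm. In front a sloping control panel, to x -225 mm
- lane_mouths (a point): on the bed (height 45 mm) at x -70, y 0 mm: the front part of the lanes, open above. Four lanes run along x, each 60 mm wide, centred at y -102, -34, +34, +102 mm, parted by rails 8 mm wide and 10 mm high. A front sill, 15 mm high, x -133 to -127 mm, bounds them in front; behind x +35 mm a run-out ramp rises at 15 degrees, from which an overrun core rolls back
- scan_line (a point): middle of the white scan line, on the bed across all lanes at x 0. Straight above it spans the scan bar: aluminium, a black centre line on top, 18 mm wide (x -9 to +9 mm), underside 93 mm and top 107 mm above the table: a lying core passes beneath, but cannot be lowered there. Its feet stand outside the lanes, |y| 149 to 179 mm, as high as the bar
- window (a point): middle of the dark red rear sensor window, the upright face at x +120 mm at the top of the ramp; its black housing reaches x +170 mm and 100 mm above the table
- gate (a joint): angle of the interlock gate, rad: 0 = shut, tongue home in the catch; grows as it swings out towards the robot, to 1.3. Turns level about a pin (point gate_hinge), stays where it is left (friction 0.04 N m, no spring). Aluminium bar 10 mm thick, 57 to 87 mm above the table, reaches 300 mm from the pin, then a 4 mm tongue to 345 mm. At angle a it points along gauge (-sin a, -cos a)
- catch (a point): catch of the gate at the right of the lane mouths (x -160, y -170 mm, height 72 mm): a black switch block 95 mm high (x -146 to -116 mm) with two steel jaws, open to the front; the tongue comes to rest between them
- gate_hinge (a point): axis of the gate's upright pin at the left of the lane mouths, 72 mm above the table, x -160, y +165 mm
- gate_tongue (a point): point on the gate's tongue, 335 mm from the pin, at the bar's mid height
- tray: beige perforated sample tray, 290 x 200 mm, floor 4 mm thick, rim 17 mm high over the table; fixed. Origin under its centre, x along its long side, z up
- core1: short cut core: brown cardboard tube, 42 mm outside diameter, 52 mm long, 3 mm wall, about 18 g. Origin at its middle, y along its axis; lying, its origin is 21 mm above what it lies on. Starts lying in the tray. It rolls freely: pushed along the bed at 20 to 30 mm/s it runs on 2 to 4 mm when the push ends, struck at over 60 mm/s it can run on 5 cm and more. May be absent
- core2: short cut core: brown cardboard tube, 42 mm outside diameter, 52 mm long, 3 mm wall, about 18 g. Origin at its middle, y along its axis; lying, its origin is 21 mm above what it lies on. Starts lying in the tray. It rolls freely: pushed along the bed at 20 to 30 mm/s it runs on 2 to 4 mm when the push ends, struck at over 60 mm/s it can run on 5 cm and more. May be absent
- core3: short cut core: brown cardboard tube, 42 mm outside diameter, 52 mm long, 3 mm wall, about 18 g. Origin at its middle, y along its axis; lying, its origin is 21 mm above what it lies on. Starts lying in the tray. It rolls freely: pushed along the bed at 20 to 30 mm/s it runs on 2 to 4 mm when the push ends, struck at over 60 mm/s it can run on 5 cm and more. May be absent
- core4: short cut core: brown cardboard tube, 42 mm outside diameter, 52 mm long, 3 mm wall, about 18 g. Origin at its middle, y along its axis; lying, its origin is 21 mm above what it lies on. Starts lying in the tray. It rolls freely: pushed along the bed at 20 to 30 mm/s it runs on 2 to 4 mm when the push ends, struck at over 60 mm/s it can run on 5 cm and more. May be absent
- master: steel master plug standing in the tray, 34 mm diameter, 42 mm high, 0.3 kg; origin under its centre, z up. Leave it
- long_core: uncut cardboard core standing on end on the table at the gauge's left, 45 mm diameter, 110 mm high; origin under its centre, z up. Leave it
Things that resemble listed ones, but are neither listed nor needed, are in the scene too. Leave any purple or turquoise look-alike of the core1 alone.

How it is judged:
By the outcome, as a careful person would: the job done as asked, in the order asked, and still so for the second after the job is handed in, with the robot touching nothing.
Of core1, core2, core3, core4 only 3 to 4 are there at a start; the rules pass over those that are not, and their reading is None.
At some moment in a run one of core1, core2, core3, core4 may be knocked a few centimetres aside while the robot is not near it.
Once in a run the grip may slacken for a moment while it holds something.
It also fails if it takes over 210 s, if anything falls off the work surface, if the arm or the gripper's body presses on something with over 40 N, if the wrist force passes 120 N, or if a joint passes its speed limit or range.

## Working session

There is one attempt and no reset: what is moved stays moved. The work goes in short steps, Python scripts to look and compute and a shell command to move; the robot and the scene stay as the last step left them, time stands still between calls to the robot, and variables do not carry over. Pictures are saved under pics/ and viewed, at most 14 in all, crops included, and the job is handed in when it is done.

```bash
ls; mkdir -p pics
python3 - <<'E'
from plant import get_obs, eyes, ctrl, spotter
import cv2,numpy as np
print(get_obs(), ctrl.grip_depth)
for n in ("scene","top"):
    im=eyes.snapshot(n); cv2.imwrite(f"pics/{n}0.png",im)
    m=eyes.camera_model(n); print(n,m)
    for t in ("gauge","scan_line","lane_mouths","window","gate_hinge","gate_tongue","catch","tray","core1","master","long_core"):
        print(t,[(np.round(d["location"],1).tolist(),round(d["p"],2)) for d in spotter.place_of(n,t)][:8])
E
```

```text
pics
{'clock': 0.0, 'joint_pos': array([ 8.17683136e+01,  2.05914841e+01,  6.35311265e-01, -2.20822065e-02,
       -7.01358947e+01, -1.65078582e+01]), 'qvel': array([-0.03644552,  0.00701177, -0.0546216 , -0.07045175,  0.01866898,
       -0.03650335]), 'tau': array([ 5.00635906e-04, -5.82717168e+01,  2.93061858e+01,  6.99752882e+00,
        6.89646535e-03, -1.58378393e-04]), 'tool_pos': array([0.28228243, 0.61260965, 0.22562764]), 'orientation': array([ 1.79905828e+02, -6.26038815e-03, -2.47470594e+01]), 'force': array([-0.18461468,  0.15464083, -0.21484123]), 'moment': array([ 0.0520149 ,  0.0401258 , -0.04765366]), 'gripper_force': 0.0, 'opening': 0.0873337935328945} 0.0188
scene {'fx': 489.30450698748655, 'fy': 489.30450698748655, 'cx': 318.9729504193533, 'cy': 200.42311003945053, 'D': array([-0.12045572,  0.        ,  0.        ,  0.        ,  0.        ]), 'extrinsics': array([[ 0.88869068,  0.35314493, -0.2924338 ,  1.04723277],
       [ 0.45850152, -0.68128503,  0.57063742, -0.91836108],
       [ 0.00228694, -0.6412015 , -0.76736914,  1.31368195],
       [ 0.        ,  0.     
[... 915 characters left out ...]
46],
       [-0.99990512,  0.01200899,  0.00674796,  0.01552191],
       [-0.00850747, -0.15309298, -0.98817517,  1.23657372],
       [ 0.        ,  0.        ,  0.        ,  1.        ]])}
gauge [([284.2, 188.9], 0.77)]
scan_line [([278.0, 187.0], 0.91)]
lane_mouths [([279.0, 207.8], 0.9)]
window [([276.2, 146.3], 0.86), ([338.9, 235.4], 0.53)]
gate_hinge [([220.8, 246.3], 0.79)]
gate_tongue [([309.9, 326.4], 0.61)]
catch [([339.2, 235.7], 0.68), ([281.2, 208.9], 0.65)]
tray [([422.1, 217.0], 0.9)]
core1 [([443.7, 244.3], 0.86), ([401.9, 194.6], 0.81), ([430.8, 185.3], 0.73), ([483.1, 167.7], 0.59), ([456.9, 140.2], 0.56), ([409.0, 243.0], 0.52)]
master []
long_core [([141.5, 253.3], 0.79)]
```

Run:
```python
import cv2
for n,(a,b,c,d) in {"scene":(60,400,180,400),"top":(110,350,120,520)}.items():
    im=cv2.imread(f"pics/{n}0.png")[a:b,c:d]
    s=min(800/im.shape[1],600/im.shape[0]); cv2.imwrite(f"pics/{n}0c.png",cv2.resize(im,None,fx=s,fy=s,interpolation=cv2.INTER_CUBIC)); print(s)
```

```text
1.7647058823529411
2.0
```

View pics/top0c.png

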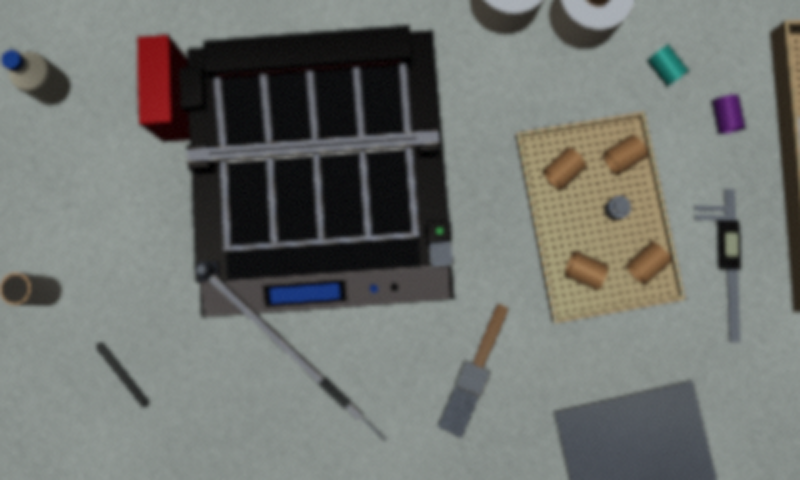

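View pics/scene0c.png

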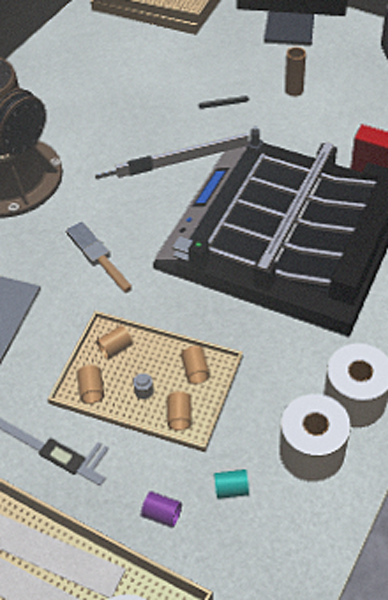

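Both pictures show four brown cores in the tray, at top pixels (402,194), (432,188), (413,245) and (444,241), with the master at (429,213). The purple and turquoise look-alikes are outside it. The gate stands open and the long core is at the far left. Next I fit the gauge pose.

```bash
cat > h.py <<'E'
import numpy as np, cv2, json
from scipy.optimize import least_squares
from plant import get_obs, eyes, ctrl, spotter
def proj(m,P):
    T=np.linalg.inv(m["extrinsics"]); K=np.array([[m["fx"],0,m["cx"]],[0,m["fy"],m["cy"]],[0,0,1]])
    return cv2.projectPoints(np.atleast_2d(P).astype(float),cv2.Rodrigues(T[:3,:3])[0],T[:3,3],K,m["D"])[0][:,0]
def unproj(m,uv,z):
    K=np.array([[m["fx"],0,m["cx"]],[0,m["fy"],m["cy"]],[0,0,1]])
    n=cv2.undistortPoints(np.array(uv,float).reshape(-1,1,2),K,m["D"])[:,0]
    d=np.c_[n,np.ones(len(n))]@m["extrinsics"][:3,:3].T; o=m["extrinsics"][:3,3]
    return o+d*((z-o[2])/d[:,2])[:,None]
def frame(p,P):
    c,s=np.cos(p[2]),np.sin(p[2]); P=np.atleast_2d(P).astype(float)
    return np.c_[p[0]+c*P[:,0]-s*P[:,1],p[1]+s*P[:,0]+c*P[:,1],P[:,2]]
def wrap(a): return (a+90)%180-90
def cores(name,z,m,region_min=60):
    """position & axis angle (deg, world) of each core seen; z = centre height of lying core"""
    out=[]
    im=None
    for d in spotter.outline_of(name,"core1"):
        r=d["region"].astype(np.uint8)
        v,u=np.nonzero(r)
        if len(u)<region_min: continue
        W=unproj(m,np.c_[u,v],z)[:,:2]
        (c,(w,h),a)=cv2.minAreaRect((W*1000).astype(np.float32))
        b=cv2.boxPoints((c,(w,h),a)); e=b[1]-b[0] if np.linalg.norm(b[1]-b[0])>np.linalg.norm(b[2]-b[1]) else b[2]-b[1]
        out.append((round(d["p"],2),np.round(c,1).tolist(),round(float(wrap(np.degrees(np.arctan2(e[1],e[0])))),1),round(max(w,h),1),round(min(w,h),1),[int(u.mean()),int(v.mean())]))
    return out
E
python3 - <<'E'
from h import *
mt=eyes.camera_model("top"); ms=eyes.camera_model("scene")
G={"scan":(0,0,.045),"lm":(-.07,0,.045),"win":(.12,0,.085),"hinge":(-.16,.165,.072),"catch":(-.16,-.17,.072),
 "sL":(-.13,.136,.06),"sR":(-.13,-.136,.06),"barL":(0,.179,.107),"barR":(0,-.179,.107)}
q=lambda x,y:(120+x/2,110+y/2)
obs=[(mt,"scan",(278,187)),(mt,"lm",(279,207.8)),(mt,"hinge",(220.8,246.3)),(mt,"catch",(339.2,235.7)),(mt,"sL",q(228,248)),(mt,"sR",q(417,235)),(mt,"barL",q(190,156)),(mt,"barR",q(438,137)),
 (ms,"scan",(349.6,185.3)),(ms,"lm",(328.3,178.9)),(ms,"hinge",(323.9,142)),(ms,"gL" ,0)][:-1]
f=lambda p:np.concatenate([proj(m,frame(p,G[k]))[0]-o for m,k,o in obs])
r=least_squares(f,[.4,.1,0],loss="soft_l1"); p=r.x; print(p,np.degrees(p[2])); print(np.round(f(p).reshape(-1,2),1))
np.save("g.npy",p)
h=frame(p,G["hinge"])[0]; 
w=unproj(mt,[(309.9,326.4)],.072)[0]; w2=unproj(ms,[(235.3,156.5)],.072)[0]
for t in (w,w2):
    d=(t-h)[:2]; R=np.array([[np.cos(p[2]),np.sin(p[2])],[-np.sin(p[2]),np.cos(p[2])]]); d=R@d; print("gate",np.arctan2(-d[0],-d[1]),np.linalg.norm(d),t)
print("lanes",[frame(p,(-.07,y,.045))[0].round(3) for y in (.102,.034,-.034,-.102)])
print("tray",unproj(mt,[(422.1,217)],0),"master",unproj(mt,[(429,213)],.04),"long",unproj(mt,[(141.5,253.3)],0))
eyes.snapshot("top"); print(*cores("top",.025,mt),sep="\n"); eyes.snapshot("scene"); print(*cores("scene",.025,ms),sep="\n")
print(eyes.camera_model("wrist")["extrinsics"])
E
```

```text
[0.61814113 0.1292132  0.06339127] 3.632052329618112
[[-0.3 -0.1]
 [ 0.2  2.6]
 [ 1.3 -1.4]
 [ 1.2  0.4]
 [-1.3 -0.1]
 [-1.1 -0.6]
 [-3.  -0.6]
 [ 0.5 -0.7]
 [-2.9  0.2]
 [-0.2  0.6]
 [-0.7 -4.7]]
gate 0.8064185329221172 0.3339497064553962 [0.22208617 0.03781743 0.072     ]
gate 0.850003092674047 0.3318558935590273 [0.21306777 0.0493734  0.072     ]
lanes [array([0.542, 0.227, 0.045]), array([0.546, 0.159, 0.045]), array([0.55 , 0.091, 0.045]), array([0.555, 0.023, 0.045])]
tray [[ 0.52909626 -0.30293139  0.        ]] master [[ 0.53588911 -0.31360336  0.04      ]] long [[0.42823018 0.54684219 0.        ]]
(0.83, [443.9, -265.6], 62.5, 57.3, 39.8, [413, 245])
(0.7, [616.6, -333.1], -57.4, 63.5, 41.4, [432, 186])
(0.66, [753.7, -405.3], 36.6, 53.7, 47.2, [453, 142])
(0.61, [596.8, -239.0], -46.4, 60.8, 39.9, [401, 193])
(0.56, [676.6, -491.7], 13.3, 55.1, 50.0, [483, 167])
(0.53, [453.5, -358.8], -47.3, 64.2, 43.2, [443, 241])
(0.77, [456.4, -355.7], -55.8, 77.3, 45.8, [230, 277])
(0.68, [621.3, -330.1], -60.5, 68.2, 39.1, [281, 293])
(0.65, [759.6, -404.9], 39.5, 51.2, 41.1, [310, 333])
(0.64, [448.9, -262.7], 65.3, 64.3, 49.4, [244, 253])
(0.56, [683.6, -494.8], 8.4, 59.4, 45.5, [271, 348])
(0.5, [600.7, -236.7], -48.3, 78.4, 41.4, [290, 266])
(0.43, [489.3, 194.1], 4.2, 618.7, 551.1, [343, 185])
[[-4.18441755e-01 -8.64673139e-01 -2.77933193e-01  3.57942008e-01]
 [-9.08243600e-01  3.98285039e-01  1.28306626e-01  5.78061870e-01]
 [-2.46660235e-04  3.06119894e-01 -9.51992936e-01  3.84466846e-01]
 [ 0.00000000e+00  0.00000000e+00  0.00000000e+00  1.00000000e+00]]
```

```bash
cat > plan.py <<'E'
import sys
from h import *
# python3 plan.py x y z yaw (m,deg): what is left, in tool axes (mm, rad)
def left(t):
    o=get_obs(); x,y,z,yaw=t; cur=np.radians(o["orientation"][2])
    dy=np.radians(wrap(yaw-o["orientation"][2])); d=(np.array([x,y,z])-o["tool_pos"])*1000
    for nm,a in (("before turn",cur),("after turn",cur+dy)):
        print(nm,"dx %.1f dy %.1f dz %.1f"%(d[0]*np.cos(a)+d[1]*np.sin(a),d[0]*np.sin(a)-d[1]*np.cos(a),-d[2]),"turn_z %.3f"%-dy)
if __name__=="__main__": left([float(v) for v in sys.argv[1:5]])
E
python3 -m crank '[0,0,0.186,0,0,0,1, 0,0,0.186,0,0,0,1, 0,0,0,52,22.7,0,1, 0,0,0,52,22.7,0,1, 0,0,0,52,22.7,0,1]'
python3 -m crank '[0,0,0,52,22.7,0,1, 0,0,0,52,22.7,0,1, 0,0,0,52,22.7,0,1, 0,0,0,52,22.7,0,1, 0,0,0,52,22.7,0,1]'
python3 plan.py .597 -.239 .2 -47
python3 - <<'E'
from h import *
m=eyes.camera_model("wrist"); im=eyes.snapshot("wrist"); cv2.imwrite("pics/w1.png",im)
np.savez("w1.npz",**m)
p=np.load("g.npy")
for t,z in (("scan_line",.045),("lane_mouths",.045),("gate_hinge",.072),("catch",.072),("gate_tongue",.072)):
    d=spotter.place_of("wrist",t)
    print(t,[(np.round(x["location"],1).tolist(),round(x["p"],2),unproj(m,[x["location"]],z)[0].round(4).tolist()) for x in d[:2]])
print(frame(p,[(0,0,.045),(-.07,0,.045),(-.16,.165,.072),(-.16,-.17,.072)]))
for x in (-.13,):
  for y in (.136,.068,0,-.068,-.136):
    u=proj(m,frame(p,(x,y,.055)))[0]; cv2.circle(im,tuple(int(v) for v in u),3,(0,0,255),1)
for y in (-.17,-.068,0,.068,.17):
    u=proj(m,frame(p,(0,y,.107)))[0]; cv2.circle(im,tuple(int(v) for v in u),3,(0,255,0),1)
cv2.imwrite("pics/w1o.png",im)
E
```

```text
clock: 2.02
tool_pos: [0.3421, 0.4519, 0.2266]
orientation: [-180.0, -0.0, -46.0]
force: [0.9, -0.1, 0.2]
opening: 0.0877
gripper_force: 0.0
clock: 2.65
tool_pos: [0.4408, 0.1859, 0.227]
orientation: [-179.9, -0.0, -46.0]
force: [1.2, -0.2, -0.6]
opening: 0.0874
gripper_force: 0.0
before turn dx 414.2 dy 182.6 dz 27.0 turn_z 0.017
after turn dx 417.2 dy 175.5 dz 27.0 turn_z 0.017
scan_line [([228.0, 23.6], 0.91, [0.619, 0.1332, 0.045])]
lane_mouths [([279.9, 67.9], 0.61, [0.5523, 0.1279, 0.045])]
gate_hinge [([256.7, 237.4], 0.72, [0.4467, 0.2813, 0.072])]
catch []
gate_tongue []
[[ 0.61814113  0.1292132   0.045     ]
 [ 0.54828173  0.12477879  0.045     ]
 [ 0.44800994  0.28374598  0.072     ]
 [ 0.4692318  -0.05058115  0.072     ]]
```

View pics/w1o.png

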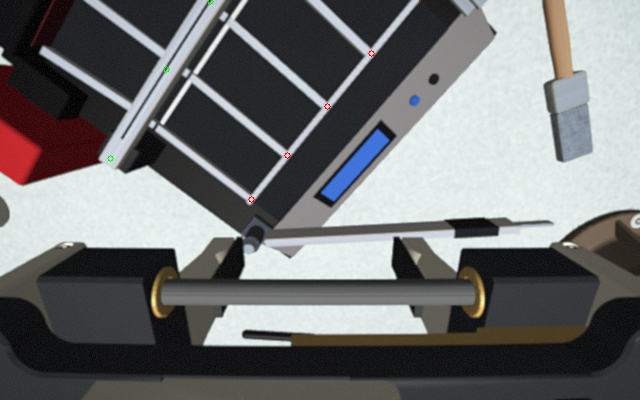

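The overlay puts the rail/sill junctions and the bar ends within about 2 px, so the gauge fit is good. I'll go to the first core.

```bash
python3 -m crank '[0,0,0,52,22.5,0,1, 0,0,0,52,22.5,0,1, 0,0,0,52,22.5,0,1, 0,0,0,52,22.5,0,1, 0,0,0,50,22.5,0,1]'
python3 -m crank '[0,0,0,50,22.5,0,1, 0,0,0,30,22.5,0,1, 0,0,0,0,20,0,1, 0,0,0,0,0,0,1]'
python3 plan.py .597 -.239 .06 -47
cat > wl.py <<'E'
import sys
from h import *
m=eyes.camera_model("wrist"); im=eyes.snapshot("wrist"); cv2.imwrite("pics/%s.png"%sys.argv[1],im); z=float(sys.argv[2])
print(*cores("wrist",z,m),sep="\n")
print([(x["location"],round(x["p"],2),unproj(m,[x["location"]],z)[0].round(4).tolist()) for x in spotter.place_of("wrist","core1")])
print(get_obs()["tool_pos"].round(4), get_obs()["orientation"].round(1))
E
python3 wl.py w2 .025
```

```text
clock: 3.58
tool_pos: [0.5395, -0.0766, 0.2266]
orientation: [-180.0, -0.0, -45.9]
force: [0.4, 0.9, -0.4]
opening: 0.0876
gripper_force: 0.0
clock: 4.08
tool_pos: [0.5464, -0.1787, 0.2263]
orientation: [180.0, 0.0, -46.1]
force: [-0.0, 0.3, -0.3]
opening: 0.0875
gripper_force: 0.0
before turn dx 78.5 dy 5.4 dz 166.3 turn_z 0.016
after turn dx 78.6 dy 4.2 dz 166.3 turn_z 0.016
(0.72, [597.1, -237.1], -46.9, 53.8, 41.8, [320, 107])
(0.7, [618.6, -331.4], -58.8, 61.7, 42.3, [367, 29])
(0.56, [455.1, -355.9], -51.2, 55.5, 47.2, [477, 120])
[([319.5, 105.6], 0.73, [0.6006, -0.2382, 0.025]), ([421.0, 178.8], 0.69, [0.4489, -0.2636, 0.025]), ([369.3, 31.0], 0.66, [0.6159, -0.3317, 0.025]), ([475.1, 121.1], 0.6, [0.4565, -0.3539, 0.025])]
[ 0.5474 -0.1778  0.2269] [-180.   -0.  -46.]
```

View pics/w2.png

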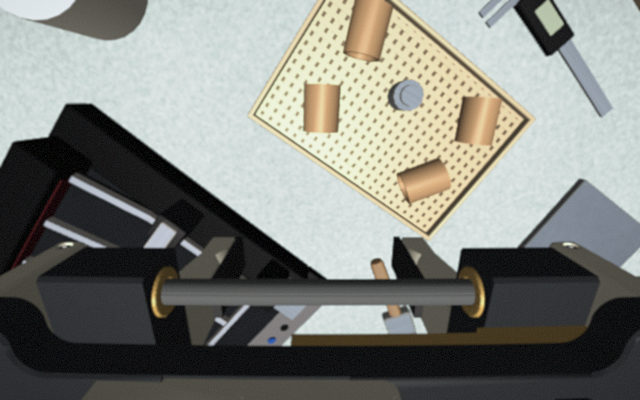

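The wrist picture shows the four tray cores at (320,107), (368,28), (425,180) and (478,120), with the master at (406,95). They match the estimates, so I'll grasp the first core.

```bash
python3 -m crank '[0,0,0.016,39.5,2.5,50,0.8, 0,0,0,39.5,2,50,0.8, 0,0,0,0,0,40,0.8, 0,0,0,0,0,20,0.8]'
python3 plan.py .5985 -.2377 .010 -47
python3 wl.py w3 .025
```

```text
clock: 4.72
tool_pos: [0.5964, -0.2371, 0.0656]
orientation: [179.9, 0.2, -46.9]
force: [0.1, 0.1, 0.4]
opening: 0.0701
gripper_force: 0.0
before turn dx 1.8 dy -1.1 dz 55.6 turn_z 0.001
after turn dx 1.8 dy -1.1 dz 55.6 turn_z 0.001
(0.72, [457.7, -361.5], 41.0, 58.6, 52.1, [566, 222])
(0.62, [618.0, -330.9], -58.0, 58.5, 44.2, [393, 101])
(0.55, [595.0, -235.1], -48.0, 69.2, 41.7, [316, 224])
(0.32, [745.7, -58.3], -66.5, 44.4, 30.3, [13, 251])
[([391.7, 106.3], 0.92, [0.6172, -0.3291, 0.025]), ([313.2, 222.2], 0.68, [0.5995, -0.2362, 0.025]), ([564.2, 235.3], 0.61, [0.4548, -0.3563, 0.025])]
[ 0.5971 -0.2372  0.0677] [ 1.799e+02  1.000e-01 -4.690e+01]
```

```bash
python3 -m crank '[0,0,0,1,-0.5,30,0.8, 0,0,0,1,0,26,0.8, 0,0,0,0,0,0,0.8, 0,0,0,0,0,0,0, 0,0,0,0,0,0,0]'
python3 -m crank '[0,0,0,0,0,0,0, 0,0,0,0,0,0,0, 0,0,0,0,0,0,0, 0,0,0,0,0,0,0]'
python3 -m crank '[0,0,0,0,0,-40,0, 0,0,0,0,0,-60,0, 0,0,0,0,0,-60,0, 0,0,0,0,0,0,0]'
python3 - <<'E'
from h import *
p=np.load("g.npy"); print("yaw",np.degrees(p[2])-90)
for y in (.102,.034,-.034,-.102): print(frame(p,[(-.08,y,.055)])[0].round(4))
E
python3 wl.py w4 .16
```

```text
clock: 5.5
tool_pos: [0.6002, -0.2394, 0.0144]
orientation: [-179.9, -0.1, -46.9]
force: [0.2, -0.2, -0.5]
opening: 0.0555
gripper_force: 0.0
clock: 6.0
tool_pos: [0.5995, -0.2395, 0.0134]
orientation: [-180.0, -0.1, -47.0]
force: [-1.5, 0.9, 6.9]
opening: 0.041
gripper_force: 29.9
clock: 6.5
tool_pos: [0.602, -0.2402, 0.1787]
orientation: [-179.7, -0.5, -46.9]
force: [-0.0, 0.5, -1.3]
opening: 0.0415
gripper_force: 29.9
yaw -86.36794767038188
[0.5318 0.2259 0.055 ]
[0.5361 0.1581 0.055 ]
[0.5405 0.0902 0.055 ]
[0.5448 0.0224 0.055 ]
(0.86, [583.8, -220.6], -47.8, 92.7, 51.0, [317, 259])
(0.82, [541.4, -331.9], -49.8, 37.2, 29.0, [487, 199])
(0.81, [545.8, -289.3], 43.0, 26.0, 8.6, [434, 243])
(0.8, [634.8, -317.5], -59.2, 31.5, 24.4, [368, 110])
[([315.8, 264.7], 0.9, [0.5891, -0.2248, 0.16]), ([366.9, 112.7], 0.8, [0.6347, -0.3168, 0.16]), ([428.7, 257.5], 0.74, [0.5378, -0.2803, 0.16]), ([484.5, 201.4], 0.56, [0.5421, -0.3303, 0.16])]
[ 0.5984 -0.2392  0.1719] [ 1.8e+02  1.0e-01 -4.7e+01]
```

View pics/w4.png

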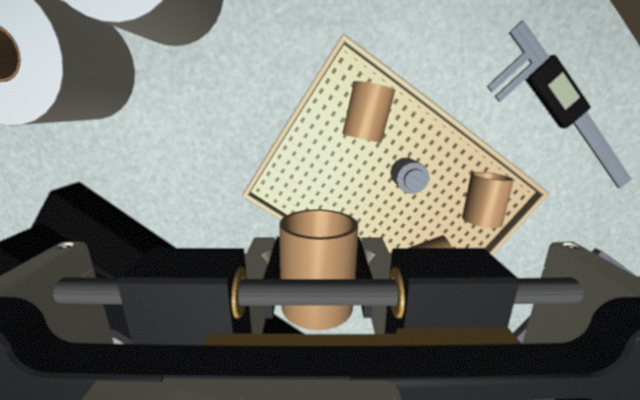

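The core is held between the pads, with its near rim at about (318,224). I'll compute its axial offset in the hand.

```bash
cat > held.py <<'E'
import sys
from h import *
# axial offset of held core: compare predicted near/far ends with outline; args: height of core centre over TCP mm
m=eyes.camera_model("wrist"); o=get_obs(); im=eyes.snapshot("wrist")
L=[d for d in spotter.outline_of("wrist","core1") if 290<d["rect"][0]+d["rect"][2]/2<350 and d["rect"][1]+d["rect"][3]>230]
L=sorted(L,key=lambda d:-d["region"].sum())[:1]
R=cv2.Rodrigues(np.zeros(3))[0]
from scipy.spatial.transform import Rotation as Ro
R=Ro.from_euler("xyz",o["orientation"],degrees=True).as_matrix()
h=float(sys.argv[1])/1000; t=np.linspace(0,2*np.pi,60)
def ends(a):
    P=lambda s:(o["tool_pos"]+(R@np.c_[np.full(60,a+s),.021*np.cos(t),-h+.021*np.sin(t)].T).T)
    return proj(m,P(.026)),proj(m,P(-.026))
v,u=np.nonzero(L[0]["region"]); print("seen rows",v.min(),v.max(),"cols",u.min(),u.max())
for a in (-.008,-.004,0,.004,.008):
    n,f=ends(a); print(a,"near top %.0f"%n[:,1].min(),"far bottom %.0f"%f[:,1].max(),"cols %.0f %.0f"%(n[:,0].min(),n[:,0].max()))
E
python3 held.py 12.5; python3 plan.py .5318 .2259 .1 -86.4
```

```text
seen rows 208 330 cols 278 357
-0.008 near top 217 far bottom 339 cols 277 357
-0.004 near top 211 far bottom 333 cols 277 357
0 near top 205 far bottom 327 cols 277 357
0.004 near top 198 far bottom 321 cols 276 358
0.008 near top 192 far bottom 314 cols 276 358
before turn dx -385.4 dy -268.8 dz 70.9 turn_z 0.688
after turn dx -468.4 dy 37.0 dz 70.9 turn_z 0.688
```

```bash
python3 -m crank '[0,0,0.172,0,0,0,0, 0,0,0.172,0,0,0,0, 0,0,0.172,0,0,0,0, 0,0,0.172,0,0,0,0, 0,0,0,-47,3,0,0]'
python3 -m crank '[0,0,0,-47,3,0,0, 0,0,0,-47,3,0,0, 0,0,0,-47,3,0,0, 0,0,0,-47,3,0,0, 0,0,0,-47,3,0,0]'
python3 -m crank '[0,0,0,-47,3,0,0, 0,0,0,-47,3,0,0, 0,0,0,-47,3,0,0, 0,0,0,-43,0,0,0, 0,0,0,0,0,0,0]'
cat > gp.py <<'E'
import sys
from plan import *
# target in gauge mm: x y z [yaw offset]
g=np.load("g.npy"); a=[float(v)/1000 for v in sys.argv[1:4]]
o=get_obs(); c,s=np.cos(g[2]),np.sin(g[2]); d=o["tool_pos"]-[g[0],g[1],0]
print("now gauge mm",np.round([1000*(c*d[0]+s*d[1]),1000*(-s*d[0]+c*d[1]),1000*d[2]],1),"open %.4f grip %.1f"%(o["opening"],o["gripper_force"]),"t %.1f"%o["clock"])
f=frame(g,a)[0]; left([*f,np.degrees(g[2])-90])
E
python3 gp.py -70 100 55; python3 held.py 12.5
```

```text
clock: 7.38
tool_pos: [0.5924, -0.194, 0.1703]
orientation: [179.8, -0.0, -86.7]
force: [-0.0, 0.7, -1.0]
opening: 0.0414
gripper_force: 29.9
clock: 8.0
tool_pos: [0.5624, 0.0422, 0.1712]
orientation: [179.9, -0.0, -86.4]
force: [0.9, 0.5, -0.8]
opening: 0.0411
gripper_force: 29.9
clock: 8.62
tool_pos: [0.5421, 0.2263, 0.1709]
orientation: [179.9, -0.1, -86.2]
force: [-0.2, -0.2, -0.1]
opening: 0.0412
gripper_force: 29.9
now gauge mm [-69.8 101.7 170.9] open 0.0412 grip 29.9 t 8.6
before turn dx 1.7 dy 0.2 dz 115.9 turn_z 0.003
after turn dx 1.7 dy 0.2 dz 115.9 turn_z 0.003
seen rows 209 329 cols 279 357
-0.008 near top 217 far bottom 340 cols 277 357
-0.004 near top 211 far bottom 333 cols 277 357
0 near top 205 far bottom 327 cols 277 357
0.004 near top 198 far bottom 321 cols 276 358
0.008 near top 192 far bottom 314 cols 276 358
```

```bash
python3 -m crank '[0,0,0,1.7,0,40,0, 0,0,0,0,0,45,0, 0,0,0,0,0,20,0, 0,0,0,0,0,8,0, 0,0,0,0,0,0,0]'
python3 gp.py -70 100 55; python3 held.py 12.5
```

```text
clock: 9.35
tool_pos: [0.5427, 0.221, 0.0593]
orientation: [179.9, -0.1, -86.4]
force: [-0.2, -1.0, 1.2]
opening: 0.0411
gripper_force: 30.0
now gauge mm [-69.4  96.4  59.3] open 0.0411 grip 30.0 t 9.3
before turn dx -3.6 dy 0.6 dz 4.3 turn_z -0.001
after turn dx -3.6 dy 0.6 dz 4.3 turn_z -0.001
seen rows 209 332 cols 277 358
-0.008 near top 217 far bottom 339 cols 277 357
-0.004 near top 211 far bottom 333 cols 277 357
0 near top 205 far bottom 327 cols 277 357
0.004 near top 198 far bottom 321 cols 276 358
0.008 near top 192 far bottom 314 cols 276 358
```

```bash
python3 -m crank '[0,0,0,-3.5,0.5,3,0, 0,0,0,0,0,0,0]'
python3 gp.py -70 100 55
```

```text
clock: 9.7
tool_pos: [0.542, 0.2257, 0.0563]
orientation: [180.0, -0.0, -86.4]
force: [-0.4, -0.1, -0.6]
opening: 0.0416
gripper_force: 30.0
now gauge mm [-69.8 101.1  56.3] open 0.0416 grip 30.0 t 9.7
before turn dx 1.1 dy 0.2 dz 1.3 turn_z -0.001
after turn dx 1.1 dy 0.2 dz 1.3 turn_z -0.001
```

```bash
python3 -m crank '[0,0,0,0.5,0,1.5,0, 0,0,0,0,0,0,0, 0,0,0,0,0,0,0.6, 0,0,0,0,0,0,0.6, 0,0,0,0,0,0,0.6]'
python3 gp.py -70 100 55
python3 -m crank '[0,0,0,0,0,-35,0.6, 0,0,0,0,0,-35,0.6, 0,0,0,0,0,-20,0, 0,0,0,0,0,0,0]'
python3 gp.py -70 100 55
python3 wl.py w5 .066
python3 - <<'E'
from h import *
g=np.load("g.npy"); print(frame(g,(-.07,.102,.066)))
E
```

```text
clock: 10.32
tool_pos: [0.5421, 0.2252, 0.0551]
orientation: [180.0, -0.0, -86.4]
force: [0.6, 0.1, -0.1]
opening: 0.0528
gripper_force: 0.0
now gauge mm [-69.8 100.6  55.1] open 0.0528 grip 0.0 t 10.3
before turn dx 0.6 dy 0.2 dz 0.1 turn_z -0.000
after turn dx 0.6 dy 0.2 dz 0.1 turn_z -0.000
clock: 10.82
tool_pos: [0.543, 0.2259, 0.1469]
orientation: [-179.8, 0.1, -86.4]
force: [-0.1, -0.5, -0.8]
opening: 0.0379
gripper_force: 0.0
now gauge mm [-68.8 101.2 146.9] open 0.0379 grip 0.0 t 10.8
before turn dx 1.2 dy 1.2 dz 91.9 turn_z -0.000
after turn dx 1.2 dy 1.2 dz 91.9 turn_z -0.000
(0.81, [541.8, 228.8], -87.2, 66.3, 42.3, [318, 206])
[([318.2, 204.3], 0.63, [0.5426, 0.2245, 0.066])]
[0.5416 0.2249 0.1441] [179.9  -0.  -86.4]
[[0.54182015 0.22657391 0.066     ]]
```

View pics/w5.png

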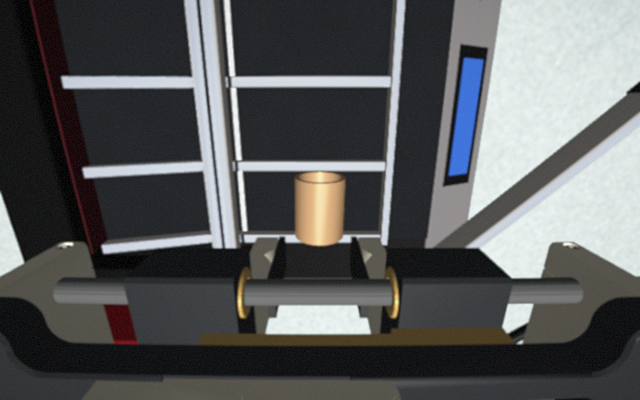

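The core lies crosswise in the left lane at (318,207), clear of the rails. Next I bring the closed fingers behind it and roll it in slowly.

```bash
python3 -m crank '[0,0,0,0,30,0,0, 0,0,0,0,24,0,0, 0,0,0,0,0,40,0, 0,0,0,0,0,30,0, 0,0,0,0,0,8,0]'
python3 -m crank '[0,0,0,0,0,0,0]'; python3 gp.py -122 102 64
```

```text
clock: 11.6
tool_pos: [0.4868, 0.2206, 0.0645]
orientation: [179.8, -0.2, -86.4]
force: [0.0, 0.0, 0.0]
opening: 0.0003
gripper_force: 0.0
clock: 11.72
tool_pos: [0.4882, 0.2216, 0.0666]
orientation: [179.9, -0.1, -86.4]
force: [0.3, 0.2, -0.6]
opening: 0.0009
gripper_force: 0.0
now gauge mm [-123.9  100.4   66.6] open 0.0009 grip 0.0 t 11.7
before turn dx -1.6 dy -1.9 dz 2.6 turn_z -0.000
after turn dx -1.6 dy -1.9 dz 2.6 turn_z -0.000
```

```bash
python3 -m crank '[0,0,0,-1,-3,2.5,0, 0,0,0,0,-3,0,0, 0,0,0,0,-3,0,0, 0,0,0,0,-3,0,0, 0,0,0,0,-3,0,0]'
python3 -m crank '[0,0,0,0,-3,0,0, 0,0,0,0,-3,1,0, 0,0,0,0,-3,1,0, 0,0,0,0,-3,1,0, 0,0,0,0,-3,1,0]'
python3 -m crank '[0,0,0,0,-3,1,0, 0,0,0,0,-3,0,0, 0,0,0,0,-3,0,0, 0,0,0,0,-3,0,0, 0,0,0,0,-3,0,0]'
python3 -m crank '[0,0,0,0,-3,0,0, 0,0,0,0,-3,0,0, 0,0,0,0,-3,0,0, 0,0,0,0,-2,0,0, 0,0,0,0,-1,0,0]'
python3 -m crank '[0,0,0,0,0,0,0, 0,0,0,0,0,0,0, 0,0,0,0,0,0,0]'
python3 gp.py -42 102 60; python3 wl.py w6 .066
cat > gc.py <<'E'
import sys
from h import *
# gauge coords of cores on bed seen by wrist: side edges from mask (cols) near bar
g=np.load("g.npy"); m=eyes.camera_model(sys.argv[1]); c,s=np.cos(g[2]),np.sin(g[2])
eyes.snapshot(sys.argv[1])
for d in spotter.outline_of(sys.argv[1],"core1"):
    v,u=np.nonzero(d["region"]); W=unproj(m,np.c_[u,v],.066)-[g[0],g[1],0]
    X=1000*np.c_[c*W[:,0]+s*W[:,1],-s*W[:,0]+c*W[:,1]]
    print(round(d["p"],2),"x %.1f..%.1f mid %.1f  y %.1f..%.1f"%(*np.percentile(X[:,0],[1,99]),np.percentile(X[:,0],[1,99]).mean(),*np.percentile(X[:,1],[1,99])),[int(u.mean()),int(v.mean())])
E
python3 gc.py wrist
```

```text
clock: 12.35
tool_pos: [0.5034, 0.2238, 0.0647]
orientation: [-180.0, 0.0, -86.4]
force: [-0.1, -1.1, -0.6]
opening: -0.0
gripper_force: 0.0
clock: 12.98
tool_pos: [0.5183, 0.2247, 0.0604]
orientation: [180.0, -0.0, -86.4]
force: [0.6, 0.7, 0.3]
opening: 0.0001
gripper_force: 0.0
clock: 13.6
tool_pos: [0.5333, 0.2256, 0.0596]
orientation: [-180.0, 0.0, -86.4]
force: [0.1, 0.2, 0.8]
opening: 0.0005
gripper_force: 0.0
clock: 14.22
tool_pos: [0.5452, 0.2264, 0.0595]
orientation: [180.0, -0.0, -86.4]
force: [0.4, 1.1, -0.1]
opening: 0.0003
gripper_force: 0.0
clock: 14.6
tool_pos: [0.545, 0.2264, 0.0596]
orientation: [-180.0, 0.0, -86.4]
force: [-0.3, -0.4, 0.2]
opening: 0.0004
gripper_force: 0.0
now gauge mm [-66.8 101.7  59.6] open 0.0004 grip 0.0 t 14.6
before turn dx -0.3 dy -24.8 dz -0.4 turn_z -0.000
after turn dx -0.3 dy -24.8 dz -0.4 turn_z -0.000
(0.69, [583.7, 209.8], 3.8, 43.6, 27.5, [250, 225])
[([247.4, 253.8], 0.84, [0.5848, 0.2274, 0.066]), ([192.4, 72.2], 0.53, [0.6103, 0.1325, 0.066])]
[0.5451 0.2264 0.0596] [-180.     0.   -86.4]
0.71 x -50.4..-8.3 mid -29.4  y 69.4..95.8 [250, 225]
```

View pics/w6.png

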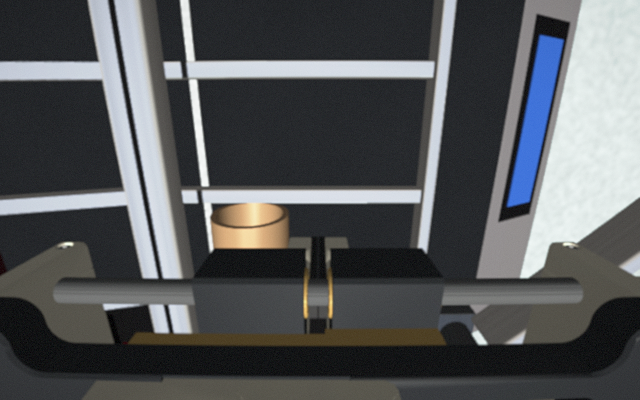

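The core has rolled to about x −29, with the white line still ahead of it at column 200. I'll continue.

```bash
python3 -m crank '[0,0,0,0,-3,0,0, 0,0,0,0,-3,0,0, 0,0,0,0,-3,0,0, 0,0,0,0,-3,0,0, 0,0,0,0,-3,0,0]'
python3 -m crank '[0,0,0,0,-3,0,0, 0,0,0,0,-3,0,0, 0,0,0,0,-2,0,0, 0,0,0,0,-1,0,0, 0,0,0,0,0,0,0]'
python3 -m crank '[0,0,0,0,0,0,0, 0,0,0,0,0,0,0]'
python3 gp.py -42 102 60; python3 gc.py wrist;  python3 gc.py top; python3 gc.py scene
```

```text
clock: 15.48
tool_pos: [0.5603, 0.2273, 0.0595]
orientation: [180.0, -0.0, -86.4]
force: [-0.1, 0.2, -0.3]
opening: 0.0005
gripper_force: 0.0
clock: 16.1
tool_pos: [0.569, 0.2279, 0.0595]
orientation: [180.0, -0.0, -86.4]
force: [-0.3, -0.2, -0.1]
opening: 0.0004
gripper_force: 0.0
clock: 16.35
tool_pos: [0.569, 0.2279, 0.0596]
orientation: [-180.0, 0.0, -86.4]
force: [-0.5, -0.3, -0.5]
opening: 0.0007
gripper_force: 0.0
now gauge mm [-42.8 101.6  59.6] open 0.0007 grip 0.0 t 16.4
before turn dx -0.4 dy -0.8 dz -0.4 turn_z -0.000
after turn dx -0.4 dy -0.8 dz -0.4 turn_z -0.000
0.92 x -26.6..-0.2 mid -13.4  y 69.4..95.1 [263, 225]
0.69 x -223.5..-168.5 mid -196.0  y -492.8..-431.7 [443, 240]
0.64 x -227.1..-174.4 mid -200.8  y -404.6..-341.4 [412, 245]
0.51 x -63.7..-11.6 mid -37.7  y -479.2..-417.8 [432, 186]
0.5 x 62.4..116.6 mid 89.5  y -553.9..-500.2 [453, 142]
0.79 x -204.4..-148.6 mid -176.5  y -437.4..-369.7 [244, 254]
0.56 x 6.3..63.7 mid 35.0  y -663.5..-618.9 [270, 348]
0.54 x 88.0..143.7 mid 115.8  y -586.8..-533.7 [310, 334]
0.51 x -40.8..11.6 mid -14.6  y -508.2..-443.8 [281, 292]
```

```bash
python3 -m crank '[0,0,0,0,-2,0,0, 0,0,0,0,-2,0,0, 0,0,0,0,-1,0,0, 0,0,0,0,-1,0,0, 0,0,0,0,-1,0,0]'
python3 -m crank '[0,0,0,0,0,0,0, 0,0,0,0,0,0,0, 0,0,0,0,0,0,0]'
python3 gp.py -42 102 60; python3 gc.py wrist
```

```text
clock: 17.27
tool_pos: [0.5761, 0.2283, 0.0595]
orientation: [180.0, -0.0, -86.4]
force: [0.3, -0.8, 0.5]
opening: 0.0005
gripper_force: 0.0
clock: 17.65
tool_pos: [0.576, 0.2284, 0.0596]
orientation: [-180.0, 0.0, -86.4]
force: [-0.7, -0.3, -0.1]
opening: 0.0007
gripper_force: 0.0
now gauge mm [-35.8 101.7  59.6] open 0.0007 grip 0.0 t 17.6
before turn dx -0.3 dy 6.2 dz -0.4 turn_z -0.000
after turn dx -0.3 dy 6.2 dz -0.4 turn_z -0.000
0.81 x -19.4..-1.6 mid -10.5  y 69.4..95.7 [270, 225]
```

```bash
python3 -m crank '[0,0,0,0,4,0,0, 0,0,0,0,10,0,0, 0,0,0,0,0,-40,0, 0,0,0,0,0,-60,0, 0,0,0,-10,-62,0,0.8]'
python3 -m crank '[0,0,0,0,0,0,0.8, 0,0,0,0,0,0,0.8]'
python3 gp.py 0 102 60; python3 gc.py wrist;python3 wl.py w7 .066
python3 - <<'E'
from h import *
g=np.load("g.npy"); m=eyes.camera_model("wrist"); im=cv2.imread("pics/w7.png")
for x,c in ((-.0015,(0,0,255)),(.0015,(0,0,255))):
  for y in (-.1,-.034,.034,.075):
    cv2.circle(im,tuple(int(round(v)) for v in proj(m,frame(g,(x,y,.045)))[0]),1,c,-1)
for x in (-.009,.009):
  for y in (-.1,0,.1): cv2.circle(im,tuple(int(round(v)) for v in proj(m,frame(g,(x,y,.107)))[0]),1,(0,255,0),-1)
for x in (-.021,.021):
    cv2.circle(im,tuple(int(round(v)) for v in proj(m,frame(g,(x,.076,.066)))[0]),1,(255,0,255),-1)
cv2.imwrite("pics/w7o.png",im)
E
```

```text
clock: 18.38
tool_pos: [0.6239, 0.2431, 0.1689]
orientation: [-179.4, 0.4, -86.2]
force: [2.6, 1.6, 0.7]
opening: 0.0058
gripper_force: 0.0
clock: 18.62
tool_pos: [0.622, 0.2409, 0.1586]
orientation: [179.9, -0.0, -86.4]
force: [-0.6, -0.6, -0.3]
opening: 0.025
gripper_force: 0.0
now gauge mm [ 11.  111.2 158.6] open 0.0250 grip 0.0 t 18.6
before turn dx 9.3 dy 11.0 dz 98.6 turn_z -0.001
after turn dx 9.2 dy 11.0 dz 98.6 turn_z -0.001
0.74 x -18.7..22.3 mid 1.8  y 73.9..130.7 [324, 190]
(0.58, [613.1, 232.2], -88.5, 60.8, 41.7, [324, 190])
[([327.6, 189.3], 0.75, [0.6135, 0.2292, 0.066])]
[0.6223 0.2412 0.1598] [-180.     0.   -86.4]
```

View pics/w7o.png

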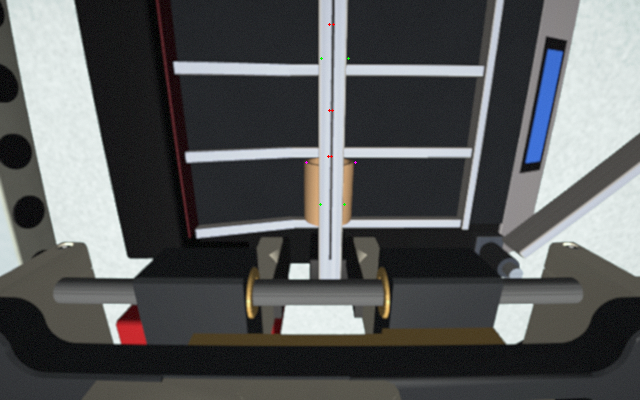

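Relative to the bar (about 320–346 px wide), the core (304–353) is centred on the line within about 1 mm. The gauge fit is roughly 1.3 mm short in x, so I correct it and go for the second core.

```bash
python3 -c "
import numpy as np; g=np.load('g.npy'); g[0]+=.0013; np.save('g.npy',g)"
python3 -m crank '[0,0,-0.162,0,0,0,0.75, 0,0,-0.162,0,0,0,0.75, 0,0,-0.162,0,0,0,0.75, 0,0,0,48.5,30,0,0.75, 0,0,0,48.5,30,0,0.75]'
python3 -m crank '[0,0,0,48.5,30,0,0.75, 0,0,0,48.5,30,0,0.75, 0,0,0,48.5,30,0,0.75, 0,0,0,48.5,30,0,0.75, 0,0,0,48.5,30,0,0.75]'
python3 -m crank '[0,0,0,48.5,30,0,0.75, 0,0,0,48,30,0,0.75, 0,0,0,20,30,0,0.75, 0,0,0,0,0,0,0.75, 0,0,0,0,0,0,0.75]'
python3 wl.py w8 .025; python3 plan.py .6175 -.3315 .07 -58.5
```

```text
clock: 19.5
tool_pos: [0.6219, 0.1266, 0.1596]
orientation: [-180.0, -0.0, -58.4]
force: [0.9, -1.4, 0.4]
opening: 0.0655
gripper_force: 0.0
clock: 20.12
tool_pos: [0.6206, -0.1595, 0.1601]
orientation: [-180.0, -0.0, -58.5]
force: [0.3, 0.2, 0.9]
opening: 0.0657
gripper_force: 0.0
clock: 20.75
tool_pos: [0.6049, -0.304, 0.1597]
orientation: [-180.0, -0.0, -58.6]
force: [0.8, -0.5, 0.1]
opening: 0.0656
gripper_force: 0.0
(0.76, [617.0, -328.3], -59.1, 59.5, 41.7, [320, 161])
(0.72, [454.1, -355.5], -53.2, 68.4, 47.7, [463, 218])
(0.64, [752.9, -396.6], 30.8, 61.1, 26.0, [228, 15])
[([460.7, 221.3], 0.83, [0.4556, -0.3528, 0.025]), ([318.5, 160.7], 0.82, [0.619, -0.329, 0.025]), ([229.1, 8.0], 0.65, [0.7554, -0.403, 0.025])]
[ 0.6055 -0.3032  0.1598] [-180.    -0.   -58.5]
before turn dx 30.4 dy 4.6 dz 89.8 turn_z 0.001
after turn dx 30.4 dy 4.6 dz 89.8 turn_z 0.001
```

```bash
python3 -m crank '[0,0,0,14,1.5,45,0.75, 0,0,0,14,1.2,45,0.75, 0,0,0,0,0,38,0.75, 0,0,0,0,0,19,0.75, 0,0,0,0,0,0,0.75]'
python3 plan.py .618 -.3287 .012 -58.5
python3 -m crank '[0,0,0,0,0,0,0, 0,0,0,0,0,0,0, 0,0,0,0,0,0,0, 0,0,0,0,0,0,0, 0,0,0,0,0,0,0]'
python3 -m crank '[0,0,0,0,0,-30,0, 0,0,0,0,0,-60,0, 0,0,0,0,0,-58,0, 0,0,0,0,0,0,0, 0,0,0,0,0,0,0]'
python3 held.py 12.5; python3 gp.py -66 34 56
```

```text
clock: 21.52
tool_pos: [0.617, -0.3287, 0.0116]
orientation: [179.9, 0.1, -58.5]
force: [0.6, -0.2, 1.3]
opening: 0.0656
gripper_force: 0.0
before turn dx 0.5 dy -0.9 dz -0.4 turn_z 0.000
after turn dx 0.5 dy -0.9 dz -0.4 turn_z 0.000
clock: 22.15
tool_pos: [0.618, -0.3297, 0.0138]
orientation: [-179.9, -0.1, -58.5]
force: [-0.3, 2.4, 7.3]
opening: 0.0414
gripper_force: 30.0
clock: 22.78
tool_pos: [0.6171, -0.3293, 0.1606]
orientation: [-180.0, 0.0, -58.6]
force: [-0.2, 0.1, -1.5]
opening: 0.0417
gripper_force: 30.0
seen rows 204 324 cols 278 357
-0.008 near top 217 far bottom 339 cols 277 357
-0.004 near top 211 far bottom 333 cols 277 357
0 near top 205 far bottom 327 cols 277 357
0.004 near top 198 far bottom 321 cols 276 358
0.008 near top 192 far bottom 314 cols 276 358
now gauge mm [ -32.  -457.3  159. ] open 0.0411 grip 30.0 t 22.9
before turn dx -450.5 dy -199.2 dz 103.0 turn_z 0.485
after turn dx -491.3 dy 34.0 dz 103.0 turn_z 0.485
```

```bash
python3 -m crank '[0,0,0.162,0,0,0,0, 0,0,0.162,0,0,0,0, 0,0,0.161,0,0,0,0, 0,0,0,-49,3.4,0,0, 0,0,0,-49,3.4,0,0]'
python3 -m crank '[0,0,0,-49,3.4,0,0, 0,0,0,-49,3.4,0,0, 0,0,0,-49,3.4,0,0, 0,0,0,-49,3.4,0,0, 0,0,0,-49,3.4,0,0]'
python3 -m crank '[0,0,0,-49,3.4,0,0, 0,0,0,-49,3.4,0,0, 0,0,0,-51,3.4,0,0, 0,0,0,0,0,35,0, 0,0,0,0,0,45,0]'
python3 -m crank '[0,0,0,0,0,18,0, 0,0,0,0,0,0,0, 0,0,0,0,0,0,0]'
python3 held.py 12.5; python3 gp.py -66 35 55
```

```text
clock: 23.5
tool_pos: [0.6032, -0.2315, 0.1584]
orientation: [179.8, 0.0, -86.4]
force: [0.1, -0.0, -0.7]
opening: 0.0414
gripper_force: 30.0
clock: 24.12
tool_pos: [0.5706, 0.0126, 0.1592]
orientation: [179.9, -0.0, -86.3]
force: [1.4, 0.3, 0.2]
opening: 0.0414
gripper_force: 30.0
clock: 24.75
tool_pos: [0.5518, 0.1603, 0.0793]
orientation: [-180.0, 0.0, -86.2]
force: [0.3, -0.1, -0.1]
opening: 0.0414
gripper_force: 30.0
clock: 25.12
tool_pos: [0.5523, 0.1593, 0.0628]
orientation: [-180.0, -0.0, -86.3]
force: [0.4, 0.4, 1.0]
opening: 0.0416
gripper_force: 30.0
seen rows 204 323 cols 279 357
-0.008 near top 217 far bottom 339 cols 277 357
-0.004 near top 211 far bottom 333 cols 277 357
0 near top 205 far bottom 327 cols 277 357
0.004 near top 198 far bottom 321 cols 276 358
0.008 near top 192 far bottom 314 cols 276 358
now gauge mm [-64.8  34.5  63.5] open 0.0411 grip 30.0 t 25.2
before turn dx -0.5 dy 1.2 dz 8.5 turn_z 0.001
after turn dx -0.5 dy 1.2 dz 8.5 turn_z 0.001
```

```bash
python3 -m crank '[0,0,0,0,0,7,0, 0,0,0,0,0,0.7,0, 0,0,0,0,0,0,0.6, 0,0,0,0,0,0,0.6, 0,0,0,0,0,0,0.6]'
python3 -m crank '[0,0,0,0,0,-35,0.6, 0,0,0,0,0,-25,0.6, 0,0,0,0,24,0,0, 0,0,0,0,24,0,0, 0,0,0,0,0,0,0]'
python3 gc.py wrist; python3 gp.py -112 34 63
```

```text
clock: 25.85
tool_pos: [0.552, 0.1593, 0.0549]
orientation: [-180.0, 0.0, -86.3]
force: [-0.6, -1.1, -0.8]
opening: 0.0525
gripper_force: 0.0
clock: 26.48
tool_pos: [0.5028, 0.156, 0.1152]
orientation: [180.0, 0.0, -86.3]
force: [0.7, 0.5, -0.1]
opening: 0.0278
gripper_force: 0.0
0.63 x -86.6..-44.1 mid -65.4  y 4.1..56.0 [250, 212]
now gauge mm [-113.    34.5  115.2] open 0.0202 grip 0.0 t 26.6
before turn dx 0.5 dy -1.0 dz 52.2 turn_z 0.001
after turn dx 0.5 dy -1.0 dz 52.2 turn_z 0.001
```

```bash
python3 -m crank '[0,0,0,0,0,30,0, 0,0,0,0,0,22,0, 0,0,0,0,-3,0,0, 0,0,0,0,-3,0,0, 0,0,0,0,-3,0,0]'
python3 -m crank '[0,0,0,0,-3,0,0, 0,0,0,0,-3,1,0, 0,0,0,0,-3,1,0, 0,0,0,0,-3,1,0, 0,0,0,0,-3,1,0]'
python3 -m crank '[0,0,0,0,-3,0,0, 0,0,0,0,-3,0,0, 0,0,0,0,-3,0,0, 0,0,0,0,-3,0,0, 0,0,0,0,-3,0,0]'
python3 -m crank '[0,0,0,0,-3,0,0, 0,0,0,0,-3,0,0, 0,0,0,0,-3,0,0, 0,0,0,0,-3,0,0, 0,0,0,0,-3,0,0]'
python3 -m crank '[0,0,0,0,-3,0,0, 0,0,0,0,-3,0,0, 0,0,0,0,-2,0,0, 0,0,0,0,-2,0,0, 0,0,0,0,-1,0,0]'
python3 -m crank '[0,0,0,0,-1,0,0, 0,0,0,0,0,0,0, 0,0,0,0,0,0,0]'
python3 gp.py -37.5 34 60; python3 gc.py wrist
```

```text
clock: 27.2
tool_pos: [0.5141, 0.1572, 0.0637]
orientation: [-179.9, 0.0, -86.3]
force: [0.5, -0.5, -0.4]
opening: 0.0004
gripper_force: 0.0
clock: 27.82
tool_pos: [0.5282, 0.1578, 0.0587]
orientation: [180.0, -0.0, -86.3]
force: [-0.2, 0.0, -0.2]
opening: 0.0006
gripper_force: 0.0
clock: 28.45
tool_pos: [0.5432, 0.1587, 0.0589]
orientation: [-180.0, 0.0, -86.3]
force: [0.9, -0.6, 0.2]
opening: 0.0001
gripper_force: 0.0
clock: 29.08
tool_pos: [0.5582, 0.1597, 0.0588]
orientation: [-180.0, -0.0, -86.3]
force: [-0.4, 0.4, 1.2]
opening: 0.0003
gripper_force: 0.0
clock: 29.7
tool_pos: [0.5691, 0.1604, 0.0588]
orientation: [-180.0, 0.0, -86.3]
force: [1.3, 0.5, 0.1]
opening: 0.0003
gripper_force: 0.0
clock: 30.08
tool_pos: [0.5699, 0.1604, 0.0588]
orientation: [180.0, -0.0, -86.3]
force: [-0.9, 0.3, -0.1]
opening: 0.0009
gripper_force: 0.0
now gauge mm [-47.5  34.3  58.8] open 0.0009 grip 0.0 t 30.1
before turn dx 0.3 dy -10.0 dz -1.2 turn_z 0.001
after turn dx 0.3 dy -10.0 dz -1.2 turn_z 0.001
0.93 x -31.0..-0.4 mid -15.7  y 1.5..28.0 [258, 224]
0.55 x -180.3..122.6 mid -28.8  y -93.2..87.1 [295, 134]
```

```bash
python3 -m crank '[0,0,0,0,-3,0,0, 0,0,0,0,-2,0,0, 0,0,0,0,-2,0,0, 0,0,0,0,-1,0,0, 0,0,0,0,-1,0,0]'
python3 -m crank '[0,0,0,0,-1,0,0, 0,0,0,0,0,0,0, 0,0,0,0,0,0,0]'
python3 gp.py -37.5 34 60; python3 gc.py wrist
```

```text
clock: 30.8
tool_pos: [0.579, 0.161, 0.0588]
orientation: [180.0, -0.0, -86.3]
force: [0.7, -0.8, -0.4]
opening: 0.0001
gripper_force: 0.0
clock: 31.18
tool_pos: [0.5799, 0.1611, 0.0588]
orientation: [180.0, -0.0, -86.3]
force: [-0.2, 0.1, -0.6]
opening: 0.0003
gripper_force: 0.0
now gauge mm [-37.5  34.3  58.8] open 0.0003 grip 0.0 t 31.2
before turn dx 0.3 dy 0.0 dz -1.2 turn_z 0.001
after turn dx 0.3 dy 0.0 dz -1.2 turn_z 0.001
0.59 x -21.2..-2.6 mid -11.9  y 1.9..28.0 [270, 225]
0.53 x -177.4..132.3 mid -22.6  y -93.3..86.3 [301, 133]
```

```bash
python3 -m crank '[0,0,0,0,4,0,0, 0,0,0,0,10,0,0, 0,0,0,0,0,-40,0, 0,0,0,0,0,-60,0, 0,0,0,0,-55,0,0.75]'
python3 -m crank '[0,0,0,0,0,0,0.75, 0,0,0,0,0,0,0.75]'
python3 gc.py wrist; python3 gp.py 0 34 150; python3 plan.py .4475 -.264 .158 -116.5
```

```text
clock: 31.9
tool_pos: [0.6219, 0.1653, 0.167]
orientation: [-179.4, 0.3, -86.2]
force: [1.5, 1.7, 1.2]
opening: 0.0059
gripper_force: 0.0
clock: 32.15
tool_pos: [0.6198, 0.1634, 0.1581]
orientation: [179.9, -0.0, -86.4]
force: [-0.8, 0.3, -1.0]
opening: 0.0249
gripper_force: 0.0
0.76 x -20.9..20.5 mid -0.2  y 6.2..66.3 [319, 202]
now gauge mm [  2.5  34.2 158.5] open 0.0331 grip 0.0 t 32.2
before turn dx 0.2 dy 2.5 dz 8.5 turn_z 0.001
after turn dx 0.2 dy 2.5 dz 8.5 turn_z 0.001
before turn dx 415.5 dy 199.3 dz 0.5 turn_z 0.527
after turn dx 459.4 dy -36.6 dz 0.5 turn_z 0.527
```

```bash
python3 -m crank '[0,0,0.176,0,0,0,0.68, 0,0,0.176,0,0,0,0.68, 0,0,0.175,0,0,0,0.68, 0,0,0,48,-4,0,0.68, 0,0,0,48,-4,0,0.68]'
python3 -m crank '[0,0,0,48,-4,0,0.68, 0,0,0,48,-4,0,0.68, 0,0,0,48,-4,0,0.68, 0,0,0,48,-4,0,0.68, 0,0,0,48,-4,0,0.68]'
python3 -m crank '[0,0,0,48,-4,0,0.68, 0,0,0,36,-4,0,0.68, 0,0,0,0,0,0,0.68, 0,0,0,0,0,0,0.68]'
python3 wl.py w9 .025; python3 plan.py .4475 -.264 .012 -116.5
```

```text
clock: 32.88
tool_pos: [0.5837, 0.0736, 0.1585]
orientation: [180.0, -0.0, -116.4]
force: [0.6, -0.1, 1.0]
opening: 0.0594
gripper_force: 0.0
clock: 33.5
tool_pos: [0.4944, -0.1504, 0.1591]
orientation: [-180.0, 0.0, -116.5]
force: [0.4, 0.3, -0.9]
opening: 0.059
gripper_force: 0.0
clock: 34.0
tool_pos: [0.4651, -0.2279, 0.1589]
orientation: [-180.0, 0.0, -116.5]
force: [0.8, 0.3, -0.1]
opening: 0.06
gripper_force: 0.0
(0.82, [652.7, -476.4], 46.9, 49.6, 25.6, [9, 38])
(0.77, [457.3, -357.3], -49.4, 60.7, 42.9, [261, 61])
(0.61, [737.5, -390.7], 45.1, 67.0, 22.9, [8, 161])
(0.6, [446.3, -261.3], 64.3, 58.1, 42.4, [319, 149])
[([263.1, 64.5], 0.87, [0.4567, -0.3548, 0.025])]
[ 0.4657 -0.2273  0.1589] [-180.     0.  -116.5]
before turn dx 40.9 dy -0.0 dz 146.9 turn_z 0.001
after turn dx 40.9 dy -0.1 dz 146.9 turn_z 0.001
```

View pics/w9.png

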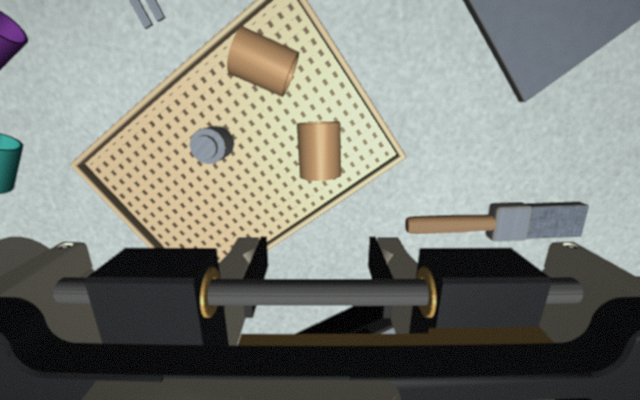

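The second core sits on the line. The wrist picture shows the third at (319,150), about 55 px from the rim, and the fourth at (263,62), so the fingers fit. Grasping the third now.

```bash
python3 -m crank '[0,0,-0.005,20.5,1.3,45,0.68, 0,0,0,20.5,1,45,0.68, 0,0,0,0,0,38,0.68, 0,0,0,0,0,19,0.68, 0,0,0,0,0,0,0.68]'
python3 -m crank '[0,0,0,0,0,0,0, 0,0,0,0,0,0,0, 0,0,0,0,0,0,0, 0,0,0,0,0,0,0]'
python3 -m crank '[0,0,0,0,0,-30,0, 0,0,0,0,0,-60,0, 0,0,0,0,0,-58,0, 0,0,0,0,0,0,0, 0,0,0,0,0,0,0]'
python3 held.py 12.5; python3 gp.py -66 -34 158
```

```text
clock: 34.78
tool_pos: [0.4444, -0.2631, 0.0105]
orientation: [179.8, -0.1, -116.2]
force: [0.6, -0.6, -0.1]
opening: 0.0598
gripper_force: 0.0
clock: 35.28
tool_pos: [0.446, -0.2639, 0.0129]
orientation: [-179.9, 0.0, -116.2]
force: [0.2, 3.2, 6.9]
opening: 0.0414
gripper_force: 29.8
clock: 35.9
tool_pos: [0.4448, -0.2637, 0.16]
orientation: [-180.0, 0.0, -116.3]
force: [0.0, -0.5, -1.2]
opening: 0.0417
gripper_force: 29.8
seen rows 206 326 cols 277 356
-0.008 near top 218 far bottom 340 cols 277 357
-0.004 near top 211 far bottom 334 cols 277 357
0 near top 205 far bottom 327 cols 277 357
0.004 near top 199 far bottom 321 cols 276 358
0.008 near top 192 far bottom 315 cols 276 358
now gauge mm [-199.7 -381.   158.8] open 0.0414 grip 29.8 t 36.0
before turn dx -367.4 dy 57.0 dz 0.8 turn_z -0.522
after turn dx -347.0 dy -133.7 dz 0.8 turn_z -0.522
```

```bash
python3 -m crank '[0,0,-0.174,0,0,0,0, 0,0,-0.174,0,0,0,0, 0,0,-0.174,0,0,0,0, 0,0,0,-49.6,-19.1,0,0, 0,0,0,-49.6,-19.1,0,0]'
python3 -m crank '[0,0,0,-49.6,-19.1,0,0, 0,0,0,-49.6,-19.1,0,0, 0,0,0,-49.6,-19.1,0,0, 0,0,0,-49.6,-19.1,0,0, 0,0,0,-49.4,-19.1,0,0]'
python3 -m crank '[0,0,0,0,0,35,0, 0,0,0,0,0,45,0, 0,0,0,0,0,15,0, 0,0,0,0,0,0,0, 0,0,0,0,0,0,0]'
python3 held.py 12.5; python3 gp.py -66 -34 55
```

```text
clock: 36.62
tool_pos: [0.4763, -0.1618, 0.1584]
orientation: [179.8, 0.0, -86.4]
force: [1.6, -0.7, 0.4]
opening: 0.0414
gripper_force: 29.8
clock: 37.25
tool_pos: [0.556, 0.0924, 0.1583]
orientation: [179.9, -0.1, -86.3]
force: [0.1, -0.6, 0.7]
opening: 0.0414
gripper_force: 29.8
clock: 37.88
tool_pos: [0.5574, 0.0912, 0.0661]
orientation: [-179.9, 0.0, -86.3]
force: [-0.0, 0.4, -0.1]
opening: 0.0412
gripper_force: 29.8
seen rows 206 326 cols 277 356
-0.008 near top 217 far bottom 340 cols 277 357
-0.004 near top 211 far bottom 333 cols 277 357
0 near top 205 far bottom 327 cols 277 357
0.004 near top 198 far bottom 321 cols 276 358
0.008 near top 192 far bottom 314 cols 276 358
now gauge mm [-64.3 -33.9  66.4] open 0.0413 grip 29.8 t 38.0
before turn dx 0.1 dy 1.7 dz 11.4 turn_z 0.001
after turn dx 0.1 dy 1.7 dz 11.4 turn_z 0.001
```

```bash
python3 -m crank '[0,0,0,0,1,10,0, 0,0,0,0,0,0.7,0, 0,0,0,0,0,0,0.6, 0,0,0,0,0,0,0.6, 0,0,0,0,0,0,0.6]'
python3 -m crank '[0,0,0,0,0,-35,0.6, 0,0,0,0,0,-25,0.6, 0,0,0,0,24,0,0, 0,0,0,0,24,0,0, 0,0,0,0,0,0,0]'
python3 gc.py wrist; python3 gp.py -113 -34 63
```

```text
clock: 38.6
tool_pos: [0.5554, 0.0909, 0.0542]
orientation: [-180.0, -0.0, -86.3]
force: [0.4, 0.3, -0.3]
opening: 0.0522
gripper_force: 0.0
clock: 39.22
tool_pos: [0.5063, 0.0876, 0.1145]
orientation: [180.0, 0.0, -86.3]
force: [-0.1, 0.4, 0.3]
opening: 0.0278
gripper_force: 0.0
0.63 x -87.4..-44.9 mid -66.1  y -64.5..-12.8 [249, 212]
now gauge mm [-113.9  -34.   114.5] open 0.0199 grip 0.0 t 39.3
before turn dx -0.0 dy -0.9 dz 51.5 turn_z 0.001
after turn dx -0.0 dy -0.9 dz 51.5 turn_z 0.001
```

```bash
python3 -m crank '[0,0,0,0,0,30,0, 0,0,0,0,0,21.5,0, 0,0,0,0,-3,0,0, 0,0,0,0,-3,0,0, 0,0,0,0,-3,0,0]'
python3 -m crank '[0,0,0,0,-3,0,0, 0,0,0,0,-3,1,0, 0,0,0,0,-3,1,0, 0,0,0,0,-3,1,0, 0,0,0,0,-3,1,0]'
python3 -m crank '[0,0,0,0,-3,0,0, 0,0,0,0,-3,0,0, 0,0,0,0,-3,0,0, 0,0,0,0,-3,0,0, 0,0,0,0,-3,0,0]'
python3 -m crank '[0,0,0,0,-3,0,0, 0,0,0,0,-3,0,0, 0,0,0,0,-3,0,0, 0,0,0,0,-3,0,0, 0,0,0,0,-3,0,0]'
python3 -m crank '[0,0,0,0,-3,0,0, 0,0,0,0,-3,0,0, 0,0,0,0,-3,0,0, 0,0,0,0,-2,0,0, 0,0,0,0,-1,0,0]'
python3 -m crank '[0,0,0,0,0,0,0, 0,0,0,0,0,0,0, 0,0,0,0,0,0,0]'
python3 gp.py -37.5 -34 60; python3 gc.py wrist
```

```text
clock: 39.95
tool_pos: [0.5175, 0.0887, 0.0634]
orientation: [-179.9, 0.0, -86.3]
force: [0.2, 0.3, -0.1]
opening: 0.0003
gripper_force: 0.0
clock: 40.58
tool_pos: [0.5317, 0.0894, 0.0585]
orientation: [180.0, -0.0, -86.3]
force: [-0.2, -0.9, 0.7]
opening: 0.0001
gripper_force: 0.0
clock: 41.2
tool_pos: [0.5466, 0.0903, 0.0587]
orientation: [-180.0, -0.0, -86.3]
force: [-1.1, 0.3, -0.1]
opening: 0.0004
gripper_force: 0.0
clock: 41.82
tool_pos: [0.5616, 0.0913, 0.0586]
orientation: [180.0, -0.0, -86.3]
force: [0.4, 0.3, -0.3]
opening: 0.0006
gripper_force: 0.0
clock: 42.45
tool_pos: [0.5735, 0.0921, 0.0586]
orientation: [180.0, -0.0, -86.3]
force: [0.2, -0.3, -0.9]
opening: 0.0004
gripper_force: 0.0
clock: 42.82
tool_pos: [0.5733, 0.0921, 0.0587]
orientation: [-180.0, 0.0, -86.3]
force: [-0.4, -0.4, -0.4]
opening: 0.0003
gripper_force: 0.0
now gauge mm [-48.4 -34.1  58.7] open 0.0003 grip 0.0 t 42.8
before turn dx -0.1 dy -10.9 dz -1.3 turn_z 0.001
after turn dx -0.1 dy -10.9 dz -1.3 turn_z 0.001
0.68 x -30.8..-0.3 mid -15.5  y -64.9..-40.5 [257, 227]
0.26 x -181.7..121.5 mid -30.1  y -161.7..18.5 [295, 134]
```

```bash
python3 -m crank '[0,0,0,0,-3,0,0, 0,0,0,0,-3,0,0, 0,0,0,0,-2,0,0, 0,0,0,0,-1,0,0, 0,0,0,0,-1,0,0]'
python3 -m crank '[0,0,0,0,-0.8,0,0, 0,0,0,0,0,0,0, 0,0,0,0,0,0,0]'
python3 gc.py wrist
python3 -m crank '[0,0,0,0,4,0,0, 0,0,0,0,10,0,0, 0,0,0,0,0,-40,0, 0,0,0,0,0,-60,0, 0,0,0,0,-55,0,0.75]'
python3 -m crank '[0,0,0,0,0,0,0.75, 0,0,0,0,0,0,0.75]'
python3 gc.py wrist; python3 plan.py .456 -.356 .158 -51
```

```text
clock: 43.55
tool_pos: [0.5834, 0.0927, 0.0586]
orientation: [180.0, -0.0, -86.3]
force: [-0.1, 0.6, 0.3]
opening: 0.0002
gripper_force: 0.0
clock: 43.92
tool_pos: [0.5841, 0.0927, 0.0587]
orientation: [-180.0, 0.0, -86.3]
force: [0.3, -0.1, -0.2]
opening: 0.0004
gripper_force: 0.0
0.71 x -20.7..-2.5 mid -11.6  y -64.9..-39.9 [269, 227]
clock: 44.65
tool_pos: [0.6263, 0.0965, 0.1668]
orientation: [-179.4, 0.2, -86.2]
force: [1.6, 0.9, 0.5]
opening: 0.0057
gripper_force: 0.0
clock: 44.9
tool_pos: [0.624, 0.0951, 0.1579]
orientation: [179.9, -0.0, -86.4]
force: [-0.4, -0.5, -0.4]
opening: 0.0248
gripper_force: 0.0
0.93 x -17.7..20.6 mid 1.5  y 2.9..43.4 [315, 259]
0.85 x -21.1..20.7 mid -0.2  y -59.6..0.8 [319, 205]
0.75 x -190.8..190.5 mid -0.1  y -183.4..105.7 [324, 136]
0.73 x -20.6..21.1 mid 0.2  y 75.8..109.5 [319, 318]
before turn dx 439.5 dy 196.5 dz 0.2 turn_z -0.617
after turn dx 244.9 dy 414.4 dz 0.2 turn_z -0.617
```

```bash
python3 -m crank '[0,0,-0.154,0,0,0,0.7, 0,0,-0.154,0,0,0,0.7, 0,0,-0.154,0,0,0,0.7, 0,0,-0.154,0,0,0,0.7, 0,0,0,23.5,46,0,0.7]'
python3 -m crank '[0,0,0,23.5,46,0,0.7, 0,0,0,23.5,46,0,0.7, 0,0,0,23.5,46,0,0.7, 0,0,0,23.5,46,0,0.7, 0,0,0,23.5,46,0,0.7]'
python3 -m crank '[0,0,0,23.5,46,0,0.7, 0,0,0,23.5,46,0,0.7, 0,0,0,23.5,46,0,0.7, 0,0,0,0,0,0,0.7, 0,0,0,0,0,0,0.7]'
python3 wl.py w10 .025; python3 plan.py .456 -.356 .012 -51
```

```text
clock: 45.62
tool_pos: [0.6041, 0.0496, 0.1582]
orientation: [180.0, -0.0, -50.7]
force: [-1.4, -0.1, 0.4]
opening: 0.0614
gripper_force: 0.0
clock: 46.25
tool_pos: [0.4975, -0.1889, 0.1589]
orientation: [-180.0, -0.0, -51.0]
force: [-0.4, 0.1, -0.8]
opening: 0.0611
gripper_force: 0.0
clock: 46.88
tool_pos: [0.4356, -0.3291, 0.1586]
orientation: [-180.0, 0.0, -51.1]
force: [0.4, 0.6, -0.2]
opening: 0.0614
gripper_force: 0.0
(0.92, [509.3, -339.2], -50.0, 55.5, 42.5, [264, 133])
[([261.9, 133.3], 0.94, [0.5122, -0.3387, 0.025])]
[ 0.4365 -0.3284  0.1588] [-180.   -0.  -51.]
before turn dx 33.7 dy 2.3 dz 146.8 turn_z 0.001
after turn dx 33.7 dy 2.2 dz 146.8 turn_z 0.001
```

View pics/w10.png

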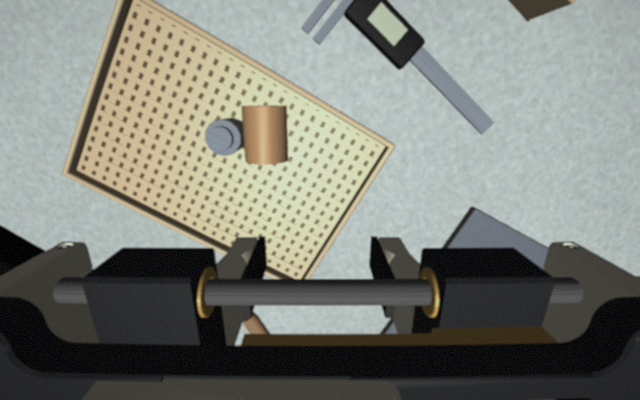

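The fourth core has been knocked to (264,134) and now lies against the master at (223,136). I can't get a finger between them, so I'll grip it by its ends after a quarter turn.

```bash
python3 -m crank '[0,0,0.174,0,0,0,1, 0,0,0.174,0,0,0,1, 0,0,0.174,0,0,0,1, 0,0,0.174,0,0,0,1, 0,0,0.174,0,0,0,1]'
python3 -m crank '[0,0,0.174,0,0,0,1, 0,0,0.174,0,0,0,1, 0,0,0.174,0,0,0,1, 0,0,0.174,0,0,0,1]'
python3 plan.py .5105 -.3408 .158 -140.5
```

```text
clock: 47.65
tool_pos: [0.4367, -0.3283, 0.1587]
orientation: [-180.0, 0.0, -101.1]
force: [0.4, 0.3, 0.2]
opening: 0.0872
gripper_force: 0.0
clock: 48.15
tool_pos: [0.4368, -0.3283, 0.1587]
orientation: [-180.0, 0.0, -141.0]
force: [-0.5, 0.5, 0.4]
opening: 0.0877
gripper_force: 0.0
before turn dx -49.4 dy -56.1 dz 0.7 turn_z -0.008
after turn dx -49.0 dy -56.5 dz 0.7 turn_z -0.008
```

```bash
python3 -m crank '[0,0,-0.008,-42,-28,0,1, 0,0,0,-42,-28,0,1, 0,0,0,0,0,0,1, 0,0,0,0,0,0,1]'
python3 wl.py w11 .025; python3 plan.py .5105 -.3408 .02 -140.5
```

```text
clock: 48.65
tool_pos: [0.5366, -0.3181, 0.1581]
orientation: [179.9, -0.0, -140.2]
force: [-0.2, 0.1, -0.7]
opening: 0.0877
gripper_force: 0.0
(0.85, [509.8, -341.0], -51.9, 54.6, 43.4, [316, 154])
(0.68, [679.8, -492.7], 5.4, 78.0, 45.9, [99, 186])
[([101.1, 186.1], 0.84, [0.6765, -0.4917, 0.025]), ([315.6, 157.1], 0.74, [0.5124, -0.3405, 0.025])]
[ 0.5359 -0.319   0.1589] [ 180.     0.  -140.3]
before turn dx 33.5 dy -0.6 dz 138.9 turn_z 0.004
after turn dx 33.5 dy -0.7 dz 138.9 turn_z 0.004
```

View pics/w11.png

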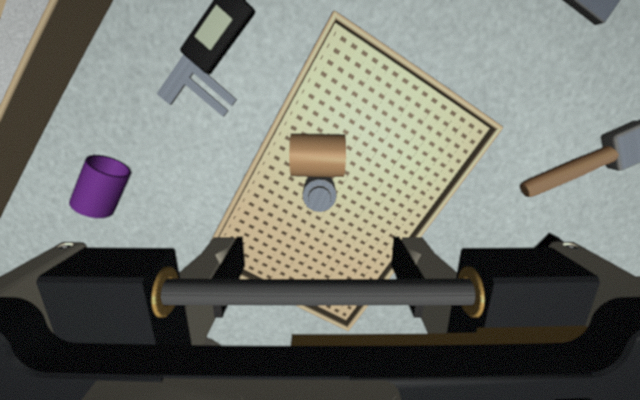

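```bash
python3 -m crank '[0,0,0.01,17,-0.6,45,0.8, 0,0,0,16.5,0,45,0.8, 0,0,0,0,0,33,0.8, 0,0,0,0,0,15,0.8, 0,0,0,0,0,0,0.8]'
python3 plan.py .5105 -.3408 .02 -141
python3 -m crank '[0,0,0,0,0,0,0, 0,0,0,0,0,0,0, 0,0,0,0,0,0,0, 0,0,0,0,0,0,0]'
python3 -m crank '[0,0,0,0,0,-20,0, 0,0,0,0,0,-60,0, 0,0,0,0,0,-60,0, 0,0,0,0,0,0,0, 0,0,0,0,0,0,0]'
python3 wl.py w12 .16; python3 gp.py -62 -102 160
```

```text
clock: 49.42
tool_pos: [0.5107, -0.341, 0.0204]
orientation: [180.0, -0.0, -140.9]
force: [-0.1, -0.1, -0.3]
opening: 0.0702
gripper_force: 0.0
before turn dx 0.0 dy 0.2 dz 0.4 turn_z 0.002
after turn dx 0.0 dy 0.2 dz 0.4 turn_z 0.002
clock: 49.92
tool_pos: [0.5119, -0.3411, 0.0219]
orientation: [-179.9, 0.1, -140.9]
force: [-0.4, 1.7, 6.3]
opening: 0.0519
gripper_force: 30.0
clock: 50.55
tool_pos: [0.5108, -0.3407, 0.1608]
orientation: [-180.0, 0.0, -140.9]
force: [0.6, 0.1, -0.3]
opening: 0.052
gripper_force: 30.0
(0.61, [509.2, -341.4], -50.9, 62.1, 42.3, [317, 247])
(0.28, [434.0, -228.7], 35.9, 14.1, 8.1, [537, 266])
[([317.5, 252.7], 0.81, [0.5117, -0.3398, 0.16]), ([111.9, 216.7], 0.63, [0.5694, -0.4469, 0.16])]
[ 0.5102 -0.3406  0.1592] [ 1.799e+02 -1.000e-01 -1.409e+02]
now gauge mm [-138.7 -462.   159.2] open 0.0521 grip 30.0 t 50.7
before turn dx -271.4 dy 248.6 dz -0.8 turn_z -0.952
after turn dx -360.0 dy -76.7 dz -0.8 turn_z -0.952
```

View pics/w12.png

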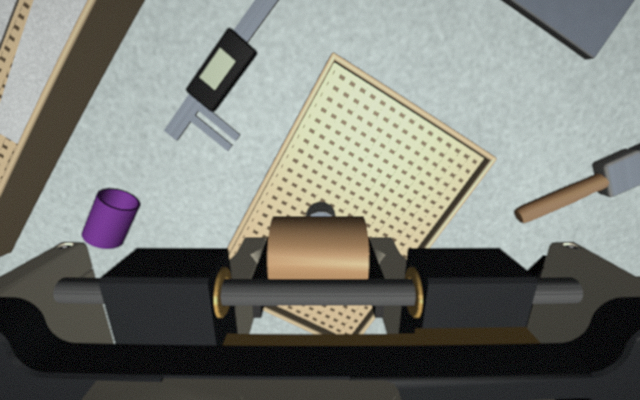

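```bash
python3 -m crank '[0,0,0.155,0,0,0,0, 0,0,0.155,0,0,0,0, 0,0,0.155,0,0,0,0, 0,0,0.155,0,0,0,0, 0,0,0,-9.2,45,0,0]'
python3 -m crank '[0,0,0,-9.2,45,0,0, 0,0,0,-9.2,45,0,0, 0,0,0,-9.2,45,0,0, 0,0,0,-9.2,45,0,0, 0,0,0,-9.2,45,0,0]'
python3 -m crank '[0,0,0,-9.2,45,0,0, 0,0,0,-9.2,45,0,0, 0,0,0,0,0,40,0, 0,0,0,0,0,35,0, 0,0,0,0,0,10,0]'
python3 -m crank '[0,0,0,0,0,0,0, 0,0,0,0,0,0,0]'
python3 gp.py -65 -102 63; python3 gc.py wrist; python3 -c "
from h import *
print(get_obs()['orientation'])"
```

```text
clock: 51.32
tool_pos: [0.5166, -0.2966, 0.1588]
orientation: [180.0, -0.2, -176.7]
force: [0.8, 1.3, -0.9]
opening: 0.0518
gripper_force: 30.0
clock: 51.95
tool_pos: [0.5487, -0.0667, 0.1595]
orientation: [-180.0, -0.1, -176.4]
force: [1.4, -0.0, -0.1]
opening: 0.052
gripper_force: 30.0
clock: 52.58
tool_pos: [0.5599, 0.0224, 0.0726]
orientation: [-179.9, -0.3, -176.4]
force: [-0.7, -0.4, 0.3]
opening: 0.0516
gripper_force: 30.0
clock: 52.82
tool_pos: [0.5629, 0.023, 0.0768]
orientation: [180.0, 0.1, -176.4]
force: [-0.9, -0.6, 0.9]
opening: 0.0518
gripper_force: 30.0
now gauge mm [ -63.2 -102.5   76.8] open 0.0518 grip 30.0 t 52.8
before turn dx 1.8 dy 0.5 dz 13.8 turn_z 1.570
after turn dx 0.5 dy -1.8 dz 13.8 turn_z 1.570
0.74 x -81.6..-38.1 mid -59.9  y -133.9..-71.3 [317, 247]
0.43 x -6.0..6.9 mid 0.4  y -60.7..-54.3 [381, 326]
[ 1.79970791e+02  1.17654169e-01 -1.76410540e+02]
```

```bash
python3 -m crank '[0,0,0,1,0.5,10,0, 0,0,0,0,0,4,0, 0,0,0,0,0,1,0, 0,0,0,0,0,0,0]'
python3 gp.py -65 -102 62
python3 -m crank '[0,0,0,0,0,0,0.75, 0,0,0,0,0,0,0.75, 0,0,0,0,0,0,0.75, 0,0,0,0,0,-35,0.75, 0,0,0,0,0,-25,0.75]'
python3 gp.py -113 -102 110; python3 gc.py wrist
```

```text
clock: 53.42
tool_pos: [0.5611, 0.0234, 0.0623]
orientation: [-180.0, 0.0, -176.4]
force: [-7.1, 0.7, 17.8]
opening: 0.0517
gripper_force: 30.0
now gauge mm [ -65.  -101.9   62.3] open 0.0517 grip 30.0 t 53.4
before turn dx 0.0 dy -0.1 dz 0.3 turn_z -1.571
after turn dx 0.1 dy 0.0 dz 0.3 turn_z -1.571
clock: 54.05
tool_pos: [0.561, 0.0233, 0.1213]
orientation: [-180.0, -0.0, -176.4]
force: [0.9, -0.0, 0.1]
opening: 0.0657
gripper_force: 0.0
now gauge mm [ -65.  -102.   121.3] open 0.0657 grip 0.0 t 54.0
before turn dx 48.0 dy -0.0 dz 11.3 turn_z 1.570
after turn dx 0.0 dy -48.0 dz 11.3 turn_z 1.570
0.86 x -88.4..-44.0 mid -66.2  y -129.7..-74.3 [317, 214]
```

```bash
python3 -m crank '[0,0,0,24,0,0,0, 0,0,0,24.5,0,0,0, 0,0,-0.1745,0,0,0,0, 0,0,-0.1745,0,0,0,0, 0,0,-0.1745,0,0,0,0]'
python3 -m crank '[0,0,-0.1745,0,0,0,0, 0,0,-0.1745,0,0,0,0, 0,0,-0.1745,0,0,0,0, 0,0,-0.1745,0,0,0,0, 0,0,-0.1745,0,0,0,0]'
python3 -m crank '[0,0,-0.1745,0,0,0,0, 0,0,0,0,0,0,0, 0,0,0,0,0,0,0]'
python3 gc.py wrist; python3 gp.py -113.5 -102 63
```

```text
clock: 54.78
tool_pos: [0.5121, 0.0202, 0.12]
orientation: [180.0, -0.0, -146.1]
force: [0.3, -0.5, -0.3]
opening: 0.0213
gripper_force: 0.0
clock: 55.4
tool_pos: [0.5121, 0.0202, 0.1199]
orientation: [179.9, -0.0, -96.1]
force: [0.1, -0.0, -0.7]
opening: 0.0005
gripper_force: 0.0
clock: 55.78
tool_pos: [0.5123, 0.0202, 0.1203]
orientation: [180.0, -0.0, -86.6]
force: [-0.3, -1.1, 0.3]
opening: 0.0008
gripper_force: 0.0
0.88 x -19.6..6.6 mid -6.5  y -68.1..6.9 [186, 289]
0.74 x -87.1..-45.4 mid -66.3  y -131.7..-77.0 [255, 213]
now gauge mm [-113.7 -101.9  120.4] open 0.0008 grip 0.0 t 55.9
before turn dx 0.1 dy -0.2 dz 57.4 turn_z -0.003
after turn dx 0.1 dy -0.2 dz 57.4 turn_z -0.003
```

```bash
python3 -m crank '[0,0,-0.003,0,0,30,0, 0,0,0,0,0,27,0, 0,0,0,0,-3,0,0, 0,0,0,0,-3,0,0, 0,0,0,0,-3,0,0]'
python3 -m crank '[0,0,0,0,-3,0,0, 0,0,0,0,-3,1,0, 0,0,0,0,-3,1,0, 0,0,0,0,-3,1,0, 0,0,0,0,-3,1,0]'
python3 -m crank '[0,0,0,0,-3,0,0, 0,0,0,0,-3,0,0, 0,0,0,0,-3,0,0, 0,0,0,0,-3,0,0, 0,0,0,0,-3,0,0]'
python3 -m crank '[0,0,0,0,-3,0,0, 0,0,0,0,-3,0,0, 0,0,0,0,-3,0,0, 0,0,0,0,-3,0,0, 0,0,0,0,-3,0,0]'
python3 -m crank '[0,0,0,0,-3,0,0, 0,0,0,0,-3,0,0, 0,0,0,0,-3,0,0, 0,0,0,0,-2,0,0, 0,0,0,0,-1,0,0]'
python3 -m crank '[0,0,0,0,0,0,0, 0,0,0,0,0,0,0, 0,0,0,0,0,0,0]'
python3 gp.py -37.5 -102 60; python3 gc.py wrist
```

```text
clock: 56.5
tool_pos: [0.5226, 0.0212, 0.0648]
orientation: [-179.9, 0.0, -86.3]
force: [0.1, -0.5, -0.2]
opening: 0.0007
gripper_force: 0.0
clock: 57.12
tool_pos: [0.5366, 0.0219, 0.0595]
orientation: [180.0, -0.0, -86.2]
force: [-0.0, 0.7, 0.5]
opening: 0.0005
gripper_force: 0.0
clock: 57.75
tool_pos: [0.5516, 0.0229, 0.0597]
orientation: [-180.0, -0.0, -86.2]
force: [0.6, 0.4, 0.0]
opening: 0.0003
gripper_force: 0.0
clock: 58.38
tool_pos: [0.5666, 0.0239, 0.0596]
orientation: [-180.0, 0.0, -86.2]
force: [0.1, 0.5, 0.9]
opening: 0.0004
gripper_force: 0.0
clock: 59.0
tool_pos: [0.5785, 0.0246, 0.0596]
orientation: [180.0, -0.0, -86.2]
force: [-0.2, 0.5, -0.1]
opening: 0.0006
gripper_force: 0.0
clock: 59.38
tool_pos: [0.5783, 0.0247, 0.0597]
orientation: [180.0, 0.0, -86.2]
force: [0.1, -0.1, 0.0]
opening: 0.0003
gripper_force: 0.0
now gauge mm [ -47.7 -101.7   59.7] open 0.0003 grip 0.0 t 59.4
before turn dx 0.3 dy -10.2 dz -0.3 turn_z 0.002
after turn dx 0.3 dy -10.2 dz -0.3 turn_z 0.002
0.86 x -31.4..-0.4 mid -15.9  y -134.1..-107.5 [259, 224]
```

```bash
python3 -m crank '[0,0,0,0,-3,0,0, 0,0,0,0,-3,0,0, 0,0,0,0,-2,0,0, 0,0,0,0,-1,0,0, 0,0,0,0,-1,0,0]'
python3 -m crank '[0,0,0,0,-0.4,0,0, 0,0,0,0,0,0,0, 0,0,0,0,0,0,0]'
python3 gc.py wrist
python3 -m crank '[0,0,0,0,4,0,0, 0,0,0,0,10,0,0, 0,0,0,0,0,-40,0, 0,0,0,0,0,-60,0, 0,0,0,0,-55,0,0]'
python3 -m crank '[0,0,0,0,0,0,0, 0,0,0,0,0,0,0]'
python3 gc.py wrist; python3 gc.py top; python3 gp.py 0 -102 150
```

```text
clock: 60.1
tool_pos: [0.5883, 0.0253, 0.0596]
orientation: [180.0, -0.0, -86.2]
force: [-0.7, -0.2, 0.3]
opening: 0.0002
gripper_force: 0.0
clock: 60.48
tool_pos: [0.5887, 0.0253, 0.0597]
orientation: [-180.0, -0.0, -86.2]
force: [-0.9, -0.5, -0.0]
opening: 0.0004
gripper_force: 0.0
0.87 x -21.2..-2.7 mid -11.9  y -134.4..-107.6 [270, 224]
clock: 61.2
tool_pos: [0.6309, 0.0287, 0.1679]
orientation: [-179.3, 0.1, -86.2]
force: [2.4, 1.0, 0.4]
opening: 0.0002
gripper_force: 0.0
clock: 61.45
tool_pos: [0.6286, 0.0279, 0.1588]
orientation: [179.9, -0.0, -86.3]
force: [-0.6, -0.2, -0.0]
opening: 0.0001
gripper_force: 0.0
0.84 x -21.0..20.3 mid -0.3  y -129.5..-70.2 [320, 202]
0.78 x -16.6..35.3 mid 9.3  y -628.1..-586.5 [483, 166]
0.61 x 63.0..114.5 mid 88.7  y -551.7..-502.6 [453, 142]
0.59 x -23.1..-4.5 mid -13.8  y 73.3..99.7 [247, 191]
now gauge mm [   3.  -101.7  159.6] open 0.0002 grip 0.0 t 61.6
before turn dx 0.3 dy 3.0 dz 9.6 turn_z 0.002
after turn dx 0.3 dy 3.0 dz 9.6 turn_z 0.002
```

All four cores are on the line. Now I plan the gate push.

```bash
python3 - <<'E'
from h import *
g=np.load("g.npy"); o=get_obs()
m=eyes.camera_model("top")
for nm in ("top","scene"):
    m=eyes.camera_model(nm); d=spotter.place_of(nm,"gate_tongue")
    if not d: continue
    h=frame(g,(-.16,.165,.072))[0]; t=unproj(m,[d[0]["location"]],.072)[0]; e=t-h; c,s=np.cos(g[2]),np.sin(g[2]); e=[c*e[0]+s*e[1],-s*e[0]+c*e[1]]
    print(nm,d[0]["p"],np.arctan2(-e[0],-e[1]),np.hypot(*e))
prev=None
for a,r,gap in ((.82,100,25),(.82,100,0),(.7,105,0),(.6,115,0),(.5,130,0),(.4,150,0),(.3,175,0),(.2,210,0),(.1,250,0),(.05,265,0),(0,270,0)):
    dr=np.array([-np.sin(a),-np.cos(a)]); n=np.array([np.cos(a),-np.sin(a)])
    P=np.array([-160,165])+r*dr-n*(5+15*np.cos(a)+10*np.sin(a)+gap)
    W=frame(g,(P[0]/1000,P[1]/1000,.064))[0]
    print(a,P.round(0),"R %.3f"%np.hypot(*W[:2]),"" if prev is None else "tool dx %.0f dy %.0f"%(-(P-prev)[1],-(P-prev)[0])); prev=P
E
python3 gp.py -271 114 159
```

```text
top 0.5 0.7904143716241437 0.3420070369272053
scene 0.92 0.8993487954207767 0.32721321564682176
0.82 [-266.  132.] R 0.423 
0.82 [-248.  113.] R 0.429 tool dx 18 dy -17
0.7 [-245.   99.] R 0.426 tool dx 14 dy -3
0.6 [-244.   83.] R 0.420 tool dx 16 dy -1
0.5 [-242.   62.] R 0.413 tool dx 21 dy -1
0.4 [-239.   36.] R 0.407 tool dx 26 dy -3
0.3 [-233.    4.] R 0.404 tool dx 31 dy -6
0.2 [-223.  -37.] R 0.407 tool dx 41 dy -10
0.1 [-206.  -82.] R 0.421 tool dx 45 dy -17
0.05 [-194.  -99.] R 0.433 tool dx 17 dy -12
0 [-180. -105.] R 0.447 tool dx 6 dy -14
now gauge mm [   3.4 -101.6  159.8] open 0.0006 grip 0.0 t 61.8
before turn dx -216.3 dy 273.9 dz 0.8 turn_z 0.002
after turn dx -215.6 dy 274.4 dz 0.8 turn_z 0.002
```

```bash
python3 -m crank '[0,0,0,-39,45,0,0, 0,0,0,-39,45,0,0, 0,0,0,-39,45,0,0, 0,0,0,-39,45,0,0, 0,0,0,-39,45,0,0]'
python3 -m crank '[0,0,0,-38,45,0,0, 0,0,0,0,0,0,0, 0,0,0,0,0,0,0]'
python3 gp.py -266 132 66; python3 wl.py w13 .07 >/dev/null
```

```text
clock: 62.38
tool_pos: [0.3908, 0.2087, 0.1599]
orientation: [-180.0, 0.0, -86.3]
force: [0.3, 1.4, 0.7]
opening: 0.0004
gripper_force: 0.0
clock: 62.75
tool_pos: [0.3448, 0.2431, 0.1599]
orientation: [-180.0, 0.0, -86.1]
force: [0.1, -0.2, 1.2]
opening: 0.0007
gripper_force: 0.0
now gauge mm [-266.9  131.1  159.9] open 0.0007 grip 0.0 t 62.8
before turn dx -0.9 dy -0.9 dz 93.9 turn_z 0.004
after turn dx -0.9 dy -0.9 dz 93.9 turn_z 0.004
```

View pics/w13.png

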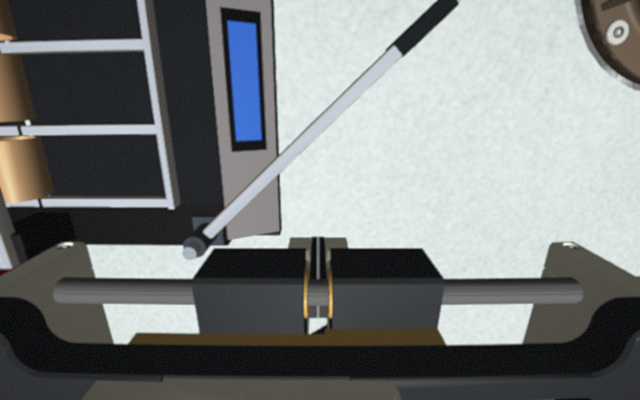

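The gate runs from its pin at (195,245) to the upper right, and the closed fingers are clear on its outer side. I'll lower and push it shut.

```bash
python3 -m crank '[0,0,0,0,0,45,0, 0,0,0,0,0,45,0, 0,0,0,0,0,4,0, 0,0,0,0,0,0,0]'
python3 -m crank '[0,0,0,9.5,-9,0,0, 0,0,0,9.5,-9,0,0, 0,0,0,9,-6.5,0,0, 0,0,0,8.5,-6,0,0, 0,0,0,7,-8,0,0]'
python3 -m crank '[0,0,0,7,-8,0,0, 0,0,0,5,-9,0,0, 0,0,0,5,-9,0,0, 0,0,0,4,-10,0,0, 0,0,0,2,-7,0,0]'
python3 -m crank '[0,0,0,0,0,0,0, 0,0,0,0,0,0,0]'
python3 gp.py -183 66 66
cat > gate.py <<'E'
from h import *
g=np.load("g.npy"); c,s=np.cos(g[2]),np.sin(g[2])
for nm in ("top","scene"):
    eyes.snapshot(nm); m=eyes.camera_model(nm)
    for d in spotter.place_of(nm,"gate_tongue")[:2]:
        h=frame(g,(-.16,.165,.072))[0]; e=unproj(m,[d["location"]],.072)[0]-h; e=[c*e[0]+s*e[1],-s*e[0]+c*e[1]]
        print(nm,round(d["p"],2),"angle %.3f r %.3f"%(np.arctan2(-e[0],-e[1]),np.hypot(*e)))
E
python3 gate.py
```

```text
clock: 63.4
tool_pos: [0.3459, 0.2427, 0.0663]
orientation: [-180.0, -0.0, -86.3]
force: [0.5, -0.4, 0.6]
opening: 0.0004
gripper_force: 0.0
clock: 64.03
tool_pos: [0.3867, 0.2013, 0.0657]
orientation: [-180.0, 0.0, -86.3]
force: [0.1, -0.0, 0.4]
opening: 0.0006
gripper_force: 0.3
clock: 64.65
tool_pos: [0.4313, 0.1816, 0.0655]
orientation: [180.0, -0.0, -86.3]
force: [-0.2, -0.1, 0.3]
opening: 0.0003
gripper_force: 0.1
clock: 64.9
tool_pos: [0.4305, 0.1817, 0.0655]
orientation: [180.0, -0.0, -86.3]
force: [0.1, -0.3, -0.5]
opening: 0.0004
gripper_force: 0.0
now gauge mm [-185.2   64.4   65.5] open 0.0004 grip 0.0 t 64.9
before turn dx -1.6 dy -2.3 dz -0.5 turn_z 0.002
after turn dx -1.6 dy -2.2 dz -0.5 turn_z 0.002
top 0.54 angle 0.006 r 0.331
scene 0.55 angle 0.044 r 0.319
```

```bash
python3 -m crank '[0,0,0,0,15,0,0, 0,0,0,45,5,0,0, 0,0,0,45,0,0,0, 0,0,0,45,0,0,0, 0,0,0,35,0,0,0]'
python3 -m crank '[0,0,0,0,-3,0,0, 0,0,0,0,-3,0,0, 0,0,0,0,-3,0,0, 0,0,0,0,-3,0,0, 0,0,0,0,-3,0,0]'
python3 -m crank '[0,0,0,0,-3,0,0, 0,0,0,0,-2,0,0, 0,0,0,0,-2,0,0, 0,0,0,0,0,0,0]'
python3 gp.py -180 -105 66; python3 gate.py
```

```text
clock: 65.72
tool_pos: [0.4207, 0.0095, 0.0658]
orientation: [-180.0, 0.0, -86.2]
force: [1.0, 0.6, 0.1]
opening: 0.0004
gripper_force: 0.0
clock: 66.35
tool_pos: [0.437, 0.0124, 0.0656]
orientation: [180.0, -0.0, -86.2]
force: [-0.2, 0.1, 1.1]
opening: 0.0005
gripper_force: 0.0
clock: 66.85
tool_pos: [0.4439, 0.0123, 0.0656]
orientation: [180.0, -0.0, -86.3]
force: [-0.1, -0.5, 0.5]
opening: 0.0006
gripper_force: 0.0
now gauge mm [-182.6 -105.5   65.6] open 0.0006 grip 0.0 t 66.8
before turn dx -0.5 dy -2.6 dz -0.4 turn_z 0.002
after turn dx -0.5 dy -2.6 dz -0.4 turn_z 0.002
top 0.22 angle -0.517 r 0.193
scene 0.61 angle 0.057 r 0.324
```

```bash
python3 -m crank '[0,0,0,0,-1,0,0, 0,0,0,0,-1,0,0, 0,0,0,0,0,0,0]'
python3 -m crank '[0,0,0,0,-1,0,0, 0,0,0,0,-0.5,0,0, 0,0,0,0,0,0,0]'; python3 gp.py -180 -105 66
```

```text
clock: 67.42
tool_pos: [0.4453, 0.0123, 0.0655]
orientation: [179.9, -0.0, -86.3]
force: [-3.6, 1.0, 2.6]
opening: 0.0001
gripper_force: 1.9
clock: 67.8
tool_pos: [0.4455, 0.0122, 0.0654]
orientation: [179.8, -0.0, -86.3]
force: [-10.2, 3.5, 8.7]
opening: 0.0004
gripper_force: 5.6
now gauge mm [-181.  -105.7   65.4] open 0.0004 grip 5.6 t 67.8
before turn dx -0.7 dy -1.0 dz -0.6 turn_z 0.002
after turn dx -0.7 dy -1.0 dz -0.6 turn_z 0.002
```

```bash
python3 -m crank '[0,0,0,0,-0.7,0,0, 0,0,0,0,0,0,0]'; python3 gp.py -180 -105 66
python3 -m crank '[0,0,0,0,10,0,0, 0,0,0,0,20,0,0, 0,0,0,0,0,-60,0, 0,0,0,-20,0,-30,0, 0,0,0,-20,0,0,0]'
python3 -m crank '[0,0,0,-10,0,0,0, 0,0,0,0,0,0,0]'
python3 wl.py w14 .07 >/dev/null
python3 - <<'E'
from h import *
g=np.load("g.npy"); m=eyes.camera_model("wrist"); im=cv2.imread("pics/w14.png"); dr=lambda P,c:[cv2.circle(im,tuple(int(round(v)) for v in q),1,c,-1) for q in proj(m,frame(g,P))]
dr([(-.16,y,.087) for y in (.1,.05,0,-.05,-.1,-.13)],(0,0,255)); dr([(-.16,y,.087) for y in (-.14,-.16,-.175)],(0,255,0))
cv2.imwrite("pics/w14o.png",im)
E
python3 gc.py wrist
```

```text
clock: 68.05
tool_pos: [0.4455, 0.0122, 0.0654]
orientation: [179.8, -0.0, -86.3]
force: [-12.7, 4.1, 11.0]
opening: 0.0004
gripper_force: 7.2
now gauge mm [-181.  -105.8   65.4] open 0.0004 grip 7.2 t 68.0
before turn dx -0.8 dy -1.0 dz -0.6 turn_z 0.001
after turn dx -0.8 dy -1.0 dz -0.6 turn_z 0.001
clock: 68.68
tool_pos: [0.4172, 0.0518, 0.1585]
orientation: [-179.6, 0.2, -86.3]
force: [0.7, 0.2, -0.6]
opening: 0.0004
gripper_force: 0.0
clock: 68.92
tool_pos: [0.4145, 0.0607, 0.1553]
orientation: [180.0, -0.0, -86.2]
force: [-0.8, -0.1, 0.8]
opening: 0.0001
gripper_force: 0.0
0.88 x -25.7..15.9 mid -4.9  y -128.2..-73.1 [76, 151]
0.65 x -26.2..6.7 mid -9.8  y -0.5..74.0 [113, 285]
0.65 x -26.3..15.9 mid -5.2  y -63.0..1.8 [95, 225]
0.61 x -25.5..6.1 mid -9.7  y 65.1..101.2 [124, 329]
```

View pics/w14o.png

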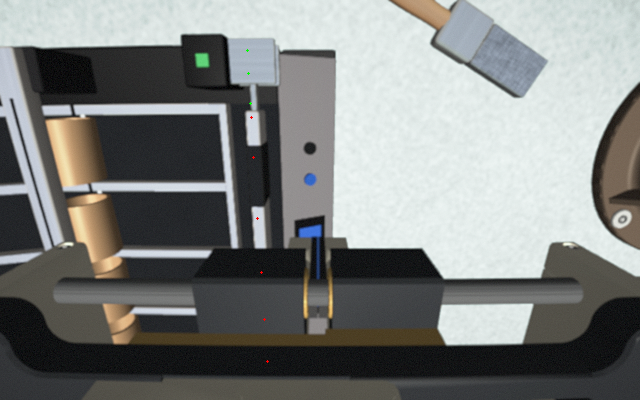

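The tongue at (253,90) runs into the steel jaws at (253,60), and the cores still lie in a row under the bar. I'll check the bar edges numerically against the shut pose.

Run:
```python
from h import *
g=np.load("g.npy"); m=eyes.camera_model("wrist"); im=cv2.cvtColor(cv2.imread("pics/w14.png"),cv2.COLOR_BGR2GRAY)
for r in (88,94,100,115,125,135,215,230): print(r,im[r,238:276].tolist())
def P(a,r,off,z): # off + towards rear
    d=np.array([-np.sin(a),-np.cos(a)]);n=np.array([np.cos(a),-np.sin(a)]); q=np.array([-.16,.165])+r*d+off*n; return (q[0],q[1],z)
for a in (0,.015,.03):
    for r in (.19,.285,.31):
        t=.005 if r<.3 else .002
        print(a,r,[proj(m,frame(g,P(a,r,o,z)))[0].round(1).tolist() for o,z in ((t,.087),(-t,.087),(-t,.057))])
print("sill top edges",[proj(m,frame(g,(x,-.1,.06)))[0].round(1).tolist() for x in (-.127,-.133)]); print(im[120,215:245].tolist())
```

```text
88 [8, 7, 13, 0, 10, 28, 39, 51, 49, 49, 56, 91, 148, 183, 187, 188, 183, 149, 95, 69, 57, 54, 57, 55, 53, 52, 54, 53, 54, 53, 52, 54, 49, 53, 53, 54, 56, 49]
94 [51, 52, 51, 54, 54, 51, 51, 53, 53, 51, 50, 64, 108, 155, 177, 186, 178, 150, 109, 75, 60, 52, 53, 53, 53, 52, 53, 54, 55, 55, 54, 55, 52, 55, 55, 57, 56, 53]
100 [50, 53, 49, 50, 50, 52, 51, 53, 53, 53, 47, 50, 86, 140, 178, 187, 186, 174, 140, 93, 65, 57, 54, 53, 52, 56, 52, 55, 51, 54, 54, 54, 57, 56, 57, 52, 60, 52]
115 [37, 37, 35, 33, 42, 34, 62, 114, 173, 208, 216, 214, 212, 212, 213, 215, 213, 213, 212, 202, 166, 115, 84, 78, 79, 78, 75, 57, 44, 40, 38, 40, 41, 37, 39, 40, 43, 41]
125 [36, 40, 40, 37, 38, 35, 41, 101, 165, 205, 216, 216, 214, 214, 213, 213, 213, 215, 213, 208, 187, 145, 97, 78, 78, 78, 76, 64, 49, 43, 36, 39, 34, 37, 37, 39, 39, 44]
135 [40, 42, 37, 33, 39, 39, 34, 46, 103, 176, 209, 218, 216, 212, 215, 215, 214, 215, 217, 215, 202, 167, 119, 88, 78, 80, 76, 72, 59, 42, 37, 37, 38, 40, 42, 40, 40, 43]
215 [70, 59, 43, 39, 37, 42, 41, 37, 37, 39, 37, 34, 38, 66, 129, 184, 211, 216, 213, 211, 216, 213
[... 237 characters left out ...]
41]
0 0.19 [[253.5, 245.6], [265.3, 245.6], [270.6, 231.1]]
0 0.285 [[245.3, 130.6], [258.7, 130.6], [265.4, 127.5]]
0 0.31 [[247.1, 95.4], [252.6, 95.4], [260.2, 96.3]]
0.015 0.19 [[256.8, 245.6], [268.7, 245.8], [273.6, 231.2]]
0.015 0.285 [[251.0, 130.6], [264.4, 130.7], [270.5, 127.6]]
0.015 0.31 [[253.5, 95.4], [259.0, 95.4], [265.9, 96.4]]
0.03 0.19 [[260.2, 245.6], [272.0, 245.9], [276.7, 231.3]]
0.03 0.285 [[256.7, 130.6], [270.1, 131.0], [275.5, 127.8]]
0.03 0.31 [[259.9, 95.5], [265.5, 95.6], [271.6, 96.5]]
sill top edges [[221.6, 151.7], [228.6, 151.7]]
[39, 35, 43, 70, 130, 187, 214, 219, 219, 218, 213, 180, 124, 80, 76, 72, 61, 45, 38, 38, 36, 32, 41, 38, 41, 38, 39, 39, 34, 42]
```

```bash
python3 -c "
from plant import ctrl
print(ctrl.close_job())"
```

```text
the job is handed in; nothing more can be done
None
```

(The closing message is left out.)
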